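Lock the tool cup on its bayonet base and load it

ROBOT

A 7-joint arm with a two-finger parallel gripper is mounted at the origin on the work surface. World frame = base frame: x ahead of the robot, y to its left, z up, the work surface at z = 0. Lengths are in mm, angles in rad, forces in N, time in s.
With the tool pointing down it reaches from about 400 to 850 mm from the base axis. Payload 4.5 kg.
Tool frame: the origin (TCP) lies on the centre line of the jaws, within the pads' length; the fingertips stand 8 mm ahead of it and the grasp point (between the pads) lies 11 mm behind it; y points along the fingers, x is the direction in which the jaws open and shut, and the axes are right-handed (so a half turn about y gives the same grasp; the last joint's range is limited). The gripper opens to 85 mm and grips with 20 to 120 N. Pads are 22 mm wide; open, the fingers measure 114 mm over their backs; the gripper's body (76 mm by 85 mm) begins 54 mm behind the grasp point. The pads swing forward as they close: fully open they stand 13 mm farther back than shut.
Start: joints at [-1.312, 0.689, -0.195, 1.565, 0.157, 0.902, -0.215], TCP at [139.298, 609.303, 239.317] pointing down, gripper open.
Joint ranges: [-3.01, 3.01], [-0.46, 2.08], [-1.47, 1.51], [0.13, 2.56], [-1, 4.14], [0.04, 2.09], [-2.66, 2.66]. Speed limits (rad/s): [2.57, 2.57, 3.14, 3.14, 3.14, 3.14, 3.14].

INTERFACE

Orientations are given as a unit quaternion [x, y, z, w].
In Python, from station import arm, cams, workorder gives the robot as it stands.
- The arm moves only by the tool move_arm, never from a script. Its argument "series" is a list of rows, each an object with "xyz": the shift along the tool's x, y, z in m, a list of three; "rotation": the turn, a rotation vector about the tool's x, y, z in degrees, a list of three. In form: [{"xyz": [x, y, z], "rotation": [wx, wy, wz]}, ...]. A call has 1 to 20 rows; each row shifts and turns the commanded pose from where the row before left it, along the tool's axes as they then stand; what a row does not reach is not made up. A row lasts 1/8 s, in which the tool goes at most 62.5 mm and 10.7 degrees, less where a joint would pass 70% of its speed; a pose out of reach is approached as far as the arm can. A call is refused whole if a number of a shift passes 0.0625 or a number of a turn 10.7, either way. A call with a gripper value outside its range is refused whole. "fingers" is the finger opening in m, from 0 to 0.0854, set as the call begins (left out, the last holds). The fingers move at their own pace and stop on an object; "grip_force" is the grip in N (left out, the last holds). Time passes only in rows, so rows that do not move let the fingers close. It gives the time, the measured TCP pose, the force and the opening at its end, in the units of the state.
- arm.get_obs(): the state, without advancing time (a new reading comes with each control period).
- cams.camera(name): name is "side" or "top"; returns the picture (420x560x3 uint8, red, green, blue); there is no depth.
- cams.camera_params(name): a dict with "mtx" (3x3 intrinsics, pixels), "T" (4x4, takes a point from camera to world coordinates). Camera axes: x right, y down, z forward; pixel columns grow to the right and rows downward; lengths in mm; the calibration is good to about 2 mm. A picture is of the moment at which its call begins. camera_params takes no time and is no camera call.
- workorder.finish_job(): hands the job in, once; it reports no verdict.
The state is a dict: "t": time; "q": joint angles; "dq": joint speeds; "joint_efforts": joint torques, N m; "tcp_pos": TCP position; "ee_rot": TCP orientation; "force": force on the tool from outside, world axes, zero at the start; "moment": the same for the moment, N m; "opening": finger opening in mm.
Only numpy, scipy, OpenCV 4.12 (cv2) and the standard library are available. Lean on these libraries where they do the work, as an engineer would, in place of code of your own. Each camera call takes 0.05 s, during which the arm holds its last target. There are 200 camera calls.

TASK

Tidy the repair bench: take the solder spool out of the bayonet base and stand it on the black rubber pad. Hang the empty blue tool cup in the yellow-hooked base and twist it clockwise (seen from above) under the hooks until both its lugs drop fully down into the locking notches. Then stand every tool from the mat in the locked cup, tip down on the cup's floor and handle up, let go of everything and leave the cup locked. Leave the flux jar and the phone where they are.

Things in the scene. Friction and masses are not known exactly. Their poses are not given: they have to be found in the camera images.
- cup: Open square blue metal tool cup, 0.3 kg, standing mouth up: outside 56 x 56 mm, 95 high, walls 3 mm (inside 50 x 50), floor 7 mm thick. Origin: centre of underside; z up; x, y square to the walls. Two equal steel lugs stick out of its foot along +x and -x, below the white stripes; a half turn makes no difference.
- cup_lug (a point): End of the cup's +x lug, at half its thickness. Each lug is 14 mm wide, 7 mm thick, flush with the cup's underside, and reaches 54 mm from the cup's axis.
- socket: Bayonet base fixed to the bench, its place and turn differ each time: dark round plate 128 mm across, 8 mm thick. Origin: centre of its underside; z up. On it an aluminium track 6 mm high (top at z = 14 mm), 43 to 58 mm from the axis, broken only by two notches 17 mm wide on the +x and -x axes, open down to the plate (z = 8 mm).
- socket_hook (a point): Middle of the red mark on the top (z = 30 mm) of the base's +x yellow hook, above a notch; the other is opposite. Each hook roofs the track (underside z = 25 mm), 43 to 64 mm from the axis, with a wall outside 56 mm, at angles -20 to +38 degrees from its notch (counter-clockwise from above positive). A stop wall closes the notch's negative side.
- socket_entry (a point): A point on top of the open track (z = 14 mm), 75 degrees counter-clockwise of the +x notch: a good place to set a lug down (55 to 142 degrees is free of hooks). Lugs on the track put the cup's underside at z = 14 mm; the cup then turns clockwise under the hooks, with 4 mm of height to spare, by the angle of entry.
- socket_notch (a point): Floor of the +x notch, 50 mm from the base's axis, z = 8 mm. There a lug falls 6 mm from the track. Locked, the cup's underside rests on the plate at z = 8 mm with its x axis along the base's x axis, either way round; it has about 1.5 mm of play each way.
- mat: Blue work mat, 260 x 340 mm, 3 mm thick, fixed; origin at the centre of its underside.
- driver_red: Precision screwdriver with a red handle. Square handle 110 mm long, 12 x 12 mm in section; round steel shaft 6 mm across, 40 mm long, on the same axis; 45 g, balanced about 68 mm from the tip. Origin on the axis where handle meets shaft, 6 mm above what it lies on; +x runs along the handle to its butt at x = 110 mm, the tip is at x = -40 mm. Starts lying on the mat. May be absent.
- driver_yellow: Precision screwdriver with a yellow handle. Square handle 110 mm long, 12 x 12 mm in section; round steel shaft 6 mm across, 40 mm long, on the same axis; 45 g, balanced about 68 mm from the tip. Origin on the axis where handle meets shaft, 6 mm above what it lies on; +x runs along the handle to its butt at x = 110 mm, the tip is at x = -40 mm. Starts lying on the mat. May be absent.
- spudger: Prying tool with a grey handle. Square handle 110 mm long, 12 x 12 mm in section; black plastic blade 8 mm wide, 5 mm thick, 40 mm long, on the same axis; 45 g, balanced about 68 mm from the tip. Origin on the axis where handle meets shaft, 6 mm above what it lies on; +x runs along the handle to its butt at x = 110 mm, the tip is at x = -40 mm. Starts lying on the mat. May be absent.
- scraper: Scraper with a green handle. Square handle 110 mm long, 12 x 12 mm in section; steel blade 8 mm wide, 5 mm thick, 40 mm long, on the same axis; 45 g, balanced about 68 mm from the tip. Origin on the axis where handle meets shaft, 6 mm above what it lies on; +x runs along the handle to its butt at x = 110 mm, the tip is at x = -40 mm. Starts lying on the mat. May be absent.
- brush: Cleaning brush with an orange handle. Square handle 110 mm long, 12 x 12 mm in section; stiff wooden nose 8 mm wide, 5 mm thick, 40 mm long, on the same axis; 45 g, balanced about 68 mm from the tip. Origin on the axis where handle meets shaft, 6 mm above what it lies on; +x runs along the handle to its butt at x = 110 mm, the tip is at x = -40 mm. Starts lying on the mat. May be absent.
- driver_red_tip (a point): The tip of the driver red, on its axis.
- driver_yellow_tip (a point): The tip of the driver yellow, on its axis.
- spudger_tip (a point): The tip of the spudger, on its axis.
- scraper_tip (a point): The tip of the scraper, on its axis.
- brush_tip (a point): The tip of the brush, on its axis.
- spool: Solder spool: red flanges, silver winding, a cylinder 52 mm across and 46 mm high, 0.25 kg. Starts standing in the middle of the base, on its plate (z = 8 mm), between the hooks. Origin at the centre of its underside; z up.
- pad: Round black rubber pad, 90 mm across, 3 mm thick, fixed to the bench; origin at the centre of its underside. The spool belongs on it.
- flux: Amber flux jar with a black cap, 48 mm across, 45 mm high, bystander; origin at the centre of its underside.
- phone: Black phone lying on the bench, 150 x 72 x 8 mm, bystander; origin at the centre of its underside.
Things that resemble listed ones, but are neither listed nor needed, are in the scene too. Several things have the shape of the scraper; the one meant has the colours described above.

How it is judged (in metres and radians):
On the way, in this order (a step that is already met when the one before it is completed fails the run):
1. the cup is locked: both lugs down in the notches, underside on the plate (z of cup in the frame of socket between 0.004 and 0.011 m and horizontal distance between cup and socket below 0.008 m and angle between the x axis of cup and the x axis of socket, either way round below 0.1 rad and angle between cup's own z axis and vertical below 0.06 rad), for 0.2 s.
2. every tool stands tip down in the locked cup (all of step 1 and x of driver_red_tip in the frame of cup between -0.027 and 0.027 m and y of driver_red_tip in the frame of cup between -0.027 and 0.027 m and z of each of driver_red_tip, driver_yellow_tip, spudger_tip, scraper_tip, brush_tip in the frame of cup below 0.03 m and angle between each of driver_red, driver_yellow, spudger, scraper, brush's own x axis and vertical below 0.75 rad and x of driver_yellow_tip in the frame of cup between -0.027 and 0.027 m and y of driver_yellow_tip in the frame of cup between -0.027 and 0.027 m and x of spudger_tip in the frame of cup between -0.027 and 0.027 m and y of spudger_tip in the frame of cup between -0.027 and 0.027 m and x of scraper_tip in the frame of cup between -0.027 and 0.027 m and y of scraper_tip in the frame of cup between -0.027 and 0.027 m and x of brush_tip in the frame of cup between -0.027 and 0.027 m and y of brush_tip in the frame of cup between -0.027 and 0.027 m), for 0.2 s.
At the end, for the whole second after the job is handed in: Cup locked in the base (3 mm from the plate, 8 mm of centre, 0.1 rad, tilt 0.06 rad); each tool present: tip in the cup within 30 mm of its underside, handle up, leaning under 0.75 rad; spool upright on the pad, within 30 mm of its centre; all at rest (0.2 m/s) (all of step 2 and linear speed of each of driver_red, driver_yellow, spudger, scraper, brush, cup below 0.2 m/s and horizontal distance between spool and pad below 0.03 m and z of spool in the frame of pad between -0.002 and 0.008 m and angle between spool's own z axis and vertical below 0.1 rad); the robot touches nothing.
It fails at once if the flux is shifted by more than 30 mm (distance of flux from where it was at the start of the episode above 0.03 m).
It fails at once if the phone is shifted by more than 30 mm (distance of phone from where it was at the start of the episode above 0.03 m).
Of driver_red, driver_yellow, spudger, scraper, brush only 3 to 4 are there at a start; the rules pass over those that are not, and their reading is None.
At some moment in a run one of driver_red, driver_yellow, spudger, scraper, brush, cup may be knocked a few centimetres aside while the robot is not near it.
It also fails if it takes over 210 s, if anything falls off the work surface, if the arm or the gripper's body presses on something with over 40 N, if the wrist force passes 120 N, or if a joint passes its speed limit or range.

## Working session

There is one attempt and no reset: what is moved stays moved. The work goes in short steps, Python scripts to look and compute and a tool call to move; the robot and the scene stay as the last step left them, time stands still between calls to the robot, and variables do not carry over. Pictures are saved under pics/ and viewed, about 12 in all and at most 16, crops included, and the job is handed in when it is done.

Besides the shell and the picture viewer there is one more tool, called after "Emit:" by a JSON object that holds its "api" and its "payload", one argument or row to a line. move_arm: Moves the arm, as the interface text tells. Its arguments: {"type":"object","properties":{"series":{"type":"array"},"fingers":{"type":"number"},"grip_force":{"type":"number"}},"required":["series"]}

```bash
ls; mkdir -p pics
python3 - <<'E'
from station import arm,cams
import cv2,numpy as np
o=arm.get_obs(); print({k:np.round(v,3) for k,v in o.items()})
for n in("top","side"):
    im=cams.camera(n); cv2.imwrite(f"pics/{n}0.png",im[:,:,::-1]); p=cams.camera_params(n); print(n,np.round(p["mtx"],1).tolist(),np.round(p["T"],3).tolist())
E
```

```text
pics
{'t': np.float64(0.0), 'q': array([-1.312,  0.69 , -0.194,  1.566,  0.157,  0.902, -0.215]), 'dq': array([ 0.001, -0.002, -0.001,  0.003, -0.   , -0.002, -0.001]), 'joint_efforts': array([ 1.0000e-03, -5.3962e+01, -1.2660e+00, -1.5854e+01,  9.0000e-03,
        1.0000e-02, -0.0000e+00]), 'tcp_pos': array([139.225, 608.64 , 238.481]), 'ee_rot': array([ 0.553,  0.44 , -0.441, -0.552]), 'force': array([-0.61 ,  0.221, -0.459]), 'moment': array([ 0.053, -0.007, -0.001]), 'opening': np.float64(85.198)}
top [[528.7, 0.0, 276.1], [0.0, 528.7, 209.8], [0.0, 0.0, 1.0]] [[-0.001, -0.994, 0.105, 341.852], [-1.0, 0.003, 0.015, -0.792], [-0.015, -0.105, -0.994, 1441.098], [0.0, 0.0, 0.0, 1.0]]
side [[434.6, 0.0, 274.5], [0.0, 434.6, 211.6], [0.0, 0.0, 1.0]] [[0.799, -0.334, 0.5, -54.887], [-0.601, -0.441, 0.667, -745.119], [-0.002, -0.833, -0.553, 690.203], [0.0, 0.0, 0.0, 1.0]]
```

View pics/top0.png

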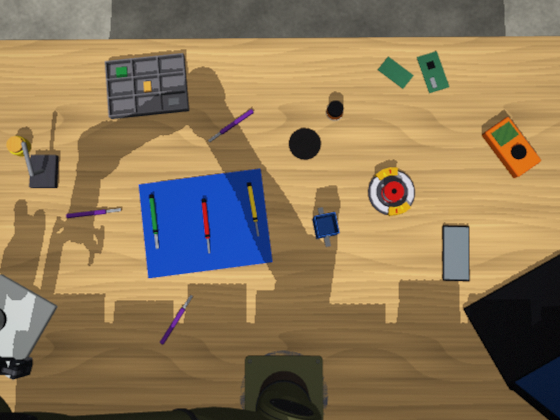

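View pics/side0.png

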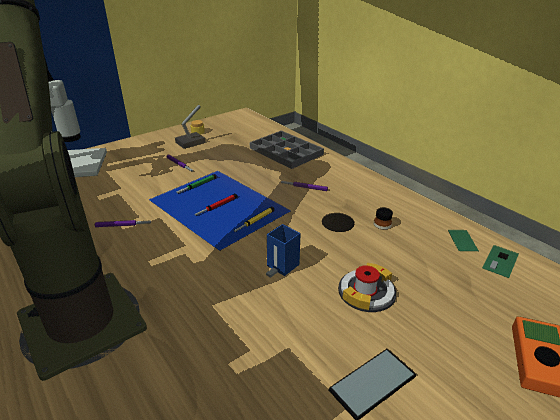

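Candidates, top view px. Tools: scraper green (154,220), red driver (206,225), yellow driver (254,210), all on the mat. The purple ones at (95,212), (232,125) and (176,320) are decoys off the mat. Cup (325,225), spool in base (393,191), pad (305,143). The flux jar (335,108) could be mistaken for the pad. Phone (456,252). Next is a close crop plus measurements.

```bash
cat > h.py <<'E'
import cv2,numpy as np
from station import arm,cams
from scipy.spatial.transform import Rotation as R
def w2p(n,P):
    p=cams.camera_params(n);T=np.array(p["T"]);q=(np.atleast_2d(P)-T[:3,3])@T[:3,:3]
    u=q@np.array(p["mtx"]).T; return u[:,:2]/u[:,2:]
def p2w(n,uv,z):
    p=cams.camera_params(n);T=np.array(p["T"]);uv=np.atleast_2d(np.array(uv,float))
    d=np.c_[uv,np.ones(len(uv))]@np.linalg.inv(p["mtx"]).T@T[:3,:3].T
    return T[:3,3]+d*((z-T[2,3])/d[:,2:])
def shot(n,name):
    im=cams.camera(n)[:,:,::-1].copy(); cv2.imwrite(f"pics/{name}.png",im); return im
def mask(im,lo,hi): return cv2.inRange(cv2.cvtColor(im,cv2.COLOR_BGR2HSV),lo,hi)
def blobs(m,amin=8):
    n,l,s,c=cv2.connectedComponentsWithStats(m)
    return [(s[i,4],c[i],np.argwhere(l==i)[:,::-1].astype(float)) for i in range(1,n) if s[i,4]>=amin]
def st():
    o=arm.get_obs();Rm=R.from_quat(o["ee_rot"]).as_matrix()
    print("t",round(float(o["t"]),2),"tcp",np.round(o["tcp_pos"],1),"x",np.round(Rm[:,0],3),"y",np.round(Rm[:,1],3),"z",np.round(Rm[:,2],3),"F",np.round(o["force"],1),"op",round(float(o["opening"]),1)); return o,Rm
def to(P,ang=None):
    """tool-frame shift to world P (mm) from the measured pose; ang = wanted jaw-axis heading (deg)"""
    o,Rm=st();print(" shift tool xyz m",np.round(Rm.T@(np.array(P)-o["tcp_pos"])/1000,4))
    if ang is not None:
        a=np.degrees(np.arctan2(Rm[1,0],Rm[0,0]));d=(ang-a+90)%180-90
        print(" jaw heading",round(a,1),"rot about tool y",round(-d,1),"(tool y down)")
E
python3 - <<'E'
from h import *
t=cv2.imread("pics/top0.png");s=cv2.imread("pics/side0.png")
a=cv2.resize(t[150:260,295:425],None,fx=4.5,fy=4.5,interpolation=cv2.INTER_CUBIC)[:480];cv2.imwrite("pics/c1.png",a)
b=cv2.resize(s[215:320,250:410],None,fx=5,fy=5,interpolation=cv2.INTER_CUBIC);cv2.imwrite("pics/c2.png",b)
st()
roi=np.zeros(t.shape[:2],np.uint8);roi[165:280,135:275]=255
for nm,lo,hi in(("red",(0,120,70),(8,255,255)),("yel",(20,120,70),(33,255,255)),("green",(45,100,40),(85,255,255)),("orange",(9,150,100),(19,255,255))):
  for A,c,p in blobs(mask(t,lo,hi)):
    if A<15: continue
    r=cv2.minAreaRect(p.astype(np.float32));print(nm,A,np.round(c,1),np.round(r[1],1),round(r[2]),"world z9",np.round(p2w("top",c,9)[0]))
print("pad",p2w("top",[305,143],3),"spool top",p2w("top",[393.5,191],54),"side", p2w("side",[368,271],54))
E
```

```text
t 0.1 tcp [139.2 608.7 238.5] x [ 0.223  0.975 -0.002] y [-0.    -0.002 -1.   ] z [-0.975  0.223 -0.   ] F [ 0.5 -0.1  0.3] op 85.5
red 310 [393.3 190.9] [19.2 21. ] 53 world z9 [ 544. -299.    9.]
red 99 [205.2 218.3] [32.3  3. ] 84 world z9 [470. 214.   9.]
yel 55 [146.9  85.5] [9. 6.] 90 world z9 [844. 382.   9.]
yel 266 [ 18.  145.3] [21. 23.] 90 world z9 [675. 738.   9.]
yel 184 [386.5 172.5] [ 9.9 25.3] 73 world z9 [ 595. -282.    9.]
yel 125 [251.8 201.5] [31.9  3.8] 81 world z9 [516.  87.   9.]
yel 193 [398.7 209.1] [10.8 23.3] 75 world z9 [ 494. -313.    9.]
green 626 [432.7  71.3] [37. 20.] 71 world z9 [ 880. -417.    9.]
green 497 [395.   72.3] [30.8 16. ] 37 world z9 [ 878. -312.    9.]
green 110 [121.   71.6] [10. 10.] 90 world z9 [885. 456.   9.]
green 309 [504.5 133.7] [15.3 20.7] 54 world z9 [ 701. -607.    9.]
green 136 [153.  213.7] [32.4  4.1] 84 world z9 [483. 357.   9.]
orange 1363 [512.  150.4] [57.3 34. ] 53 world z9 [ 655. -626.    9.]
orange 54 [ 11.9 146.7] [15.5  8.9] 34 world z9 [671. 755.   9.]
pad [[679.30632808 -59.8471615    3.        ]] spool top [[ 537.16829527 -290.293474     54.        ]] side [[ 542.30103971 -290.17195875   54.        ]]
```

View pics/c1.png

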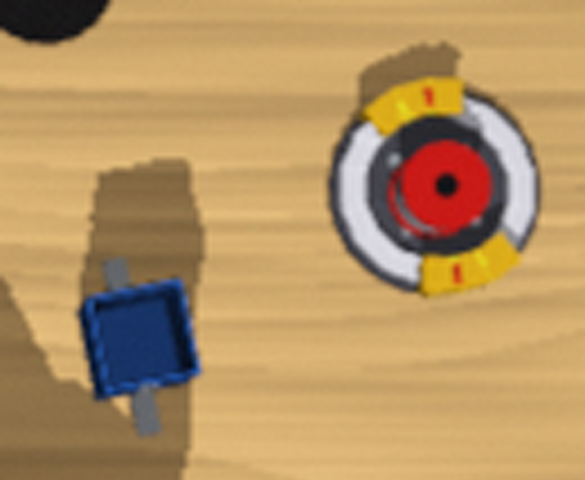

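View pics/c2.png

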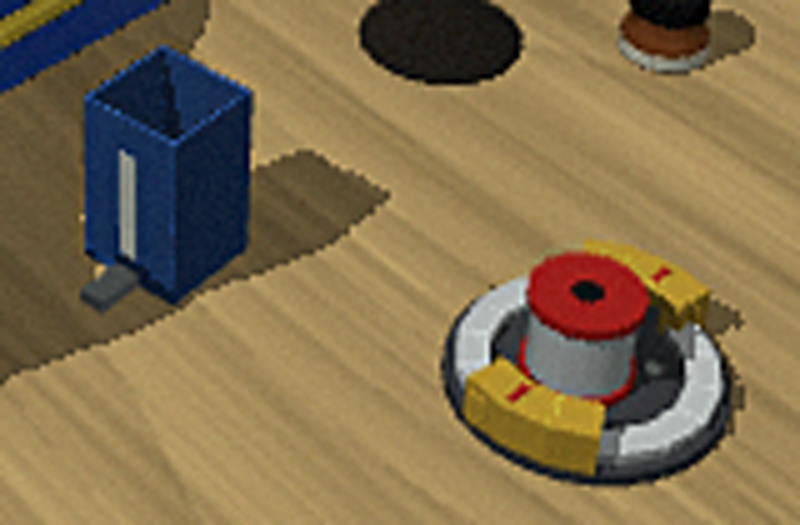

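Top crop: hook red marks are at about (390.3,171.6) and (396.6,210.9), spool centre at (394,191). Cup rim centre is about (326,225), with lugs at (320.5,209) and (327.5,245). The side crop shows the same: cup upright, spool standing between the yellow hooks.

Run:
```python
from h import *
c1=lambda *p:np.array(p)/4.5+[295,150]-.4
c2=lambda *p:np.array(p)/5+[250,215]-.4
m=p2w("top",c1((429,97),(457,274)),30);ms=p2w("side",c2((661,274),(518,391)),30)
for q in(m,ms): d=q[0]-q[1];print("hooks",np.round(q,1).tolist(),"centre",np.round(q.mean(0),1),"dist",np.linalg.norm(d),"ang",np.degrees(np.arctan2(d[1],d[0])))
r=p2w("top",c1((84,308),(181,281),(199,371),(98,397)),95);print("rim",np.round(r,1).tolist(),"c",r.mean(0),"sides",[round(np.linalg.norm(r[i]-r[i-1]),1) for i in range(4)])
e=[r[i]-r[i-1] for i in range(4)];print([np.degrees(np.arctan2(x[1],x[0])) for x in e])
l=p2w("top",c1((114,259),(149,434)),4);d=l[0]-l[1];print("lugs",np.round(l,1).tolist(),l.mean(0),np.linalg.norm(d),np.degrees(np.arctan2(d[1],d[0])))
rs=p2w("side",c2((165,47),(251,95),(179,142),(86,97)),95);print("rim side",rs.mean(0))
t=cv2.imread("pics/top0.png");s=cv2.imread("pics/side0.png")
for n,im,z in(("top",t,54),("side",s,54)):
  b=max([b for b in blobs(mask(im,(0,120,70),(8,255,255))) if np.linalg.norm(b[1]-({"top":[393,191],"side":[368,275]}[n]))<20],key=lambda b:b[0]);x=b[2]
  print("spool",n,b[0],p2w(n,cv2.minEnclosingCircle(x.astype(np.float32))[0] if n=="top" else [368,273.5],z))
# pad + mat tools
for n,c0 in(("top",(305,143)),("side",(338,222))):
  g=cv2.cvtColor(t if n=="top" else s,cv2.COLOR_BGR2GRAY);b=[b for b in blobs((g<45).astype(np.uint8)) if np.linalg.norm(b[1]-c0)<10]
  for x in b: print("pad",n,x[0],p2w(n,x[1],3))
hsv=cv2.cvtColor(t,cv2.COLOR_BGR2HSV)
for nm,lo,hi,bx in(("red",(0,120,60),(8,255,255),(195,190,220,260)),("yel",(20,100,60),(33,255,255),(242,175,264,242)),("green",(45,90,40),(85,255,255),(142,185,166,255))):
  x0,y0,x1,y1=bx;sub=t[y0:y1,x0:x1]
  nb=cv2.bitwise_not(mask(sub,(95,120,30),(125,255,255)));b=max(blobs(nb),key=lambda b:b[0]);p=b[2]+[x0,y0]
  hp=max(blobs(mask(sub,lo,hi)),key=lambda b:b[0])[2]+[x0,y0]
  W=p2w("top",p,9)[:,:2];vx,vy,cx,cy=cv2.fitLine(p2w("top",hp,9)[:,:2].astype(np.float32),2,0,.01,.01).ravel()
  if vx<0: vx,vy=-vx,-vy
  k=(W-[cx,cy])@[vx,vy];print(nm,"handle c",round(float(cx),1),round(float(cy),1),"ang",round(float(np.degrees(np.arctan2(vy,vx))),1),"extent",k.min().round(),k.max().round(),"butt",np.round([cx+vx*k.max(),cy+vy*k.max()],1))
```

```text
hooks [[594.6, -287.0, 30.0], [487.9, -301.1, 30.0]] centre [ 541.2 -294.1   30. ] dist 107.57711361595683 ang 7.5204186652308245
hooks [[594.1, -288.2, 30.0], [487.4, -302.3, 30.0]] centre [ 540.7 -295.3   30. ] dist 107.58527379757528 ang 7.520509147663675
rim [[462.3, -75.8, 95.0], [477.6, -131.0, 95.0], [426.4, -140.5, 95.0], [411.8, -83.3, 95.0]] c [ 444.55385681 -107.66159504   95.        ] sides [np.float64(51.1), np.float64(57.2), np.float64(52.1), np.float64(59.0)]
[np.float64(8.423020724088493), np.float64(-74.53582513310371), np.float64(-169.4681348457323), np.float64(104.3191312053172)]
lugs [[500.3, -99.4, 4.0], [394.2, -119.4, 4.0]] [ 447.2678473  -109.36556722    4.        ] 107.95039057098892 10.688159387441418
rim side [ 445.32444696 -112.9299844    95.        ]
spool top 310 [[ 536.83044039 -287.93573073   54.        ]]
spool side 304 [[ 536.22298651 -295.81778836   54.        ]]
pad top 740 [[678.16671566 -57.9805263    3.        ]]
pad side 474 [[673.87061834 -63.74960776   3.        ]]
red handle c 470.1 213.5 ang 6.6 extent -92.0 53.0 butt [523.1 219.6]
yel handle c 515.7 86.5 ang 10.2 extent -93.0 52.0 butt [567.2  95.7]
green handle c 482.9 356.5 ang 7.7 extent -94.0 52.0 butt [534.9 363.6]
```

Emit:
{"api": "move_arm", "payload": {
  "series": [
    {"xyz": [-0.0276,0,-0.0526],"rotation": [0,0,0]},
    {"xyz": [-0.0276,0,-0.0526],"rotation": [0,0,0]},
    {"xyz": [-0.0276,0,-0.0526],"rotation": [0,0,0]},
    {"xyz": [-0.0276,0,-0.0526],"rotation": [0,0,0]},
    {"xyz": [-0.0276,0,-0.0526],"rotation": [0,0,0]},
    {"xyz": [-0.0276,0,-0.0526],"rotation": [0,0,0]},
    {"xyz": [-0.0276,0,-0.0526],"rotation": [0,0,0]},
    {"xyz": [-0.0276,0,-0.0526],"rotation": [0,0,0]},
    {"xyz": [-0.057,0,-0.017],"rotation": [0,0,0]},
    {"xyz": [-0.057,0,-0.017],"rotation": [0,0,0]},
    {"xyz": [-0.057,0,-0.017],"rotation": [0,0,0]},
    {"xyz": [-0.057,0,-0.017],"rotation": [0,0,0]},
    {"xyz": [-0.057,0,-0.017],"rotation": [0,0,0]},
    {"xyz": [-0.057,0,-0.017],"rotation": [0,0,0]},
    {"xyz": [-0.057,0,-0.017],"rotation": [0,0,0]},
    {"xyz": [-0.057,0,-0.017],"rotation": [0,0,0]},
    {"xyz": [-0.057,0,-0.017],"rotation": [0,0,0]},
    {"xyz": [-0.057,0,-0.017],"rotation": [0,0,0]},
    {"xyz": [0,0,0],"rotation": [0,0,0]}
  ],
  "fingers": 0.0854
}}

```text
t: 2.48
tcp_pos: [536.9, -300.7, 238.2]
ee_rot: [0.556, 0.437, -0.439, -0.554]
force: [-0.2, 0.9, -0.3]
opening: 85.3
```

Emit:
{"api": "move_arm", "payload": {
  "series": [
    {"xyz": [0,0,0],"rotation": [0,-8,0]},
    {"xyz": [0,0,0],"rotation": [0,-8,0]},
    {"xyz": [0,0,0],"rotation": [0,-7,0]},
    {"xyz": [0,0,0],"rotation": [0,0,0]},
    {"xyz": [0,0,0],"rotation": [0,0,0]}
  ]
}}

```text
t: 3.1
tcp_pos: [538.9, -292.8, 239.1]
ee_rot: [0.454, 0.542, -0.542, -0.455]
force: [-0.0, 0.3, -0.1]
opening: 85.2
```

```bash
python3 -c "
from h import *
to([538,-293,90],100);print(np.round(arm.get_obs()['q'],2))"
```

```text
t 3.1 tcp [ 538.9 -292.8  239.1] x [-0.174  0.985  0.001] y [-0.  0. -1.] z [-0.985 -0.174  0.   ] F [-0.   0.3 -0.1] op 85.2
 shift tool xyz m [-0.0002  0.1491  0.0009]
 jaw heading 100.0 rot about tool y 0.0 (tool y down)
[ 0.66  0.7  -0.42  1.59  0.34  0.92  1.86]
```

Emit:
{"api": "move_arm", "payload": {
  "series": [
    {"xyz": [0,0.05,0],"rotation": [0,0,0]},
    {"xyz": [0,0.05,0.001],"rotation": [0,0,0]},
    {"xyz": [0,0.05,0],"rotation": [0,0,0]},
    {"xyz": [0,0.03,0],"rotation": [0,0,0]},
    {"xyz": [0,0.016,0],"rotation": [0,0,0]},
    {"xyz": [0,0.01,0],"rotation": [0,0,0]},
    {"xyz": [0,0,0],"rotation": [0,0,0]},
    {"xyz": [0,0,0],"rotation": [0,0,0]}
  ]
}}

```text
t: 4.1
tcp_pos: [538.8, -293.8, 34.4]
ee_rot: [0.455, 0.542, -0.542, -0.453]
force: [0.1, 0.2, 0.7]
opening: 85.3
```

Emit:
{"api": "move_arm", "payload": {
  "series": [
    {"xyz": [0,0,0],"rotation": [0,0,0]},
    {"xyz": [0,0,0],"rotation": [0,0,0]},
    {"xyz": [0,0,0],"rotation": [0,0,0]},
    {"xyz": [0,0,0],"rotation": [0,0,0]},
    {"xyz": [0,0,0],"rotation": [0,0,0]},
    {"xyz": [0,0,0],"rotation": [0,0,0]},
    {"xyz": [0,0,0],"rotation": [0,0,0]},
    {"xyz": [0,-0.01,0],"rotation": [0,0,0]},
    {"xyz": [0,-0.02,0],"rotation": [0,0,0]},
    {"xyz": [0,-0.03,0],"rotation": [0,0,0]},
    {"xyz": [0,-0.03,0],"rotation": [0,0,0]}
  ],
  "fingers": 0.045,
  "grip_force": 40
}}

```text
t: 5.48
tcp_pos: [538.0, -293.5, 125.1]
ee_rot: [0.454, 0.542, -0.542, -0.454]
force: [0.5, 0.3, -2.3]
opening: 50.7
```

Emit:
{"api": "move_arm", "payload": {
  "series": [
    {"xyz": [0.0342,0,-0.0294],"rotation": [0,0,0]},
    {"xyz": [0.0342,0,-0.0294],"rotation": [0,0,0]},
    {"xyz": [0.0342,0,-0.0294],"rotation": [0,0,0]},
    {"xyz": [0.0342,0,-0.0294],"rotation": [0,0,0]},
    {"xyz": [0.0342,0,-0.0294],"rotation": [0,0,0]},
    {"xyz": [0.0342,0,-0.0294],"rotation": [0,0,0]},
    {"xyz": [0,0,0],"rotation": [0,0,0]},
    {"xyz": [0,0.03,0],"rotation": [0,0,0]},
    {"xyz": [0,0.03,0],"rotation": [0,0,0]},
    {"xyz": [0,0.02,0],"rotation": [0,0,0]},
    {"xyz": [0,0.01,0],"rotation": [0,0,0]},
    {"xyz": [0,0.004,0],"rotation": [0,0,0]},
    {"xyz": [0,0.001,0],"rotation": [0,0,0]},
    {"xyz": [0,0,0],"rotation": [0,0,0]}
  ]
}}

```text
t: 7.22
tcp_pos: [676.3, -60.5, 29.2]
ee_rot: [0.454, 0.542, -0.542, -0.454]
force: [0.1, 0.1, -0.8]
opening: 50.6
```

```bash
python3 -c "
from h import *
to([676,-61,29])"
```

```text
t 7.22 tcp [676.3 -60.5  29.2] x [-0.176  0.984 -0.   ] y [ 0.002  0.    -1.   ] z [-0.984 -0.176 -0.002] F [ 0.1  0.1 -0.8] op 50.6
 shift tool xyz m [-0.0005  0.0002  0.0004]
```

Emit:
{"api": "move_arm", "payload": {
  "series": [
    {"xyz": [0,0.001,0],"rotation": [0,0,0]},
    {"xyz": [0,0,0],"rotation": [0,0,0]},
    {"xyz": [0,0,0],"rotation": [0,0,0]},
    {"xyz": [0,0,0],"rotation": [0,0,0]},
    {"xyz": [0,0,0],"rotation": [0,0,0]},
    {"xyz": [0,0,0],"rotation": [0,0,0]},
    {"xyz": [0,-0.03,0],"rotation": [0,0,0]},
    {"xyz": [0,-0.05,0],"rotation": [0,0,0]},
    {"xyz": [0,-0.05,0],"rotation": [0,0,0]},
    {"xyz": [0,-0.05,0],"rotation": [0,0,0]}
  ],
  "fingers": 0.0854
}}

```text
t: 8.48
tcp_pos: [675.4, -60.5, 208.9]
ee_rot: [0.454, 0.542, -0.542, -0.454]
force: [0.7, 0.1, -0.0]
opening: 85.2
```

Emit:
{"api": "move_arm", "payload": {
  "series": [
    {"xyz": [0,0,0],"rotation": [0,10.5,0]},
    {"xyz": [0,0,0],"rotation": [0,10.5,0]},
    {"xyz": [0,0,0],"rotation": [0,10.5,0]},
    {"xyz": [0,0,0],"rotation": [0,10.5,0]},
    {"xyz": [0,0,0],"rotation": [0,10.5,0]},
    {"xyz": [0,0,0],"rotation": [0,10.5,0]},
    {"xyz": [0,0,0],"rotation": [0,10.5,0]},
    {"xyz": [0,0,0],"rotation": [0,10.5,0]},
    {"xyz": [0,0,0],"rotation": [0,10.5,0]},
    {"xyz": [0,0,0],"rotation": [0,10.5,0]},
    {"xyz": [0,0,0],"rotation": [0,10.5,0]},
    {"xyz": [0,0,0],"rotation": [0,10.5,0]},
    {"xyz": [0,0,0],"rotation": [0,10.5,0]},
    {"xyz": [0,0,0],"rotation": [0,10.5,0]},
    {"xyz": [0,0,0],"rotation": [0,10.5,0]},
    {"xyz": [0,0,0],"rotation": [0,10.5,0]},
    {"xyz": [0,0,0],"rotation": [0,11,0]},
    {"xyz": [0,0,0],"rotation": [0,0,0]}
  ]
}}

```text
refused, turn out of range in row 17
```

Emit:
{"api": "move_arm", "payload": {
  "series": [
    {"xyz": [0,0,0],"rotation": [0,10.5,0]},
    {"xyz": [0,0,0],"rotation": [0,10.5,0]},
    {"xyz": [0,0,0],"rotation": [0,10.5,0]},
    {"xyz": [0,0,0],"rotation": [0,10.5,0]},
    {"xyz": [0,0,0],"rotation": [0,10.5,0]},
    {"xyz": [0,0,0],"rotation": [0,10.5,0]},
    {"xyz": [0,0,0],"rotation": [0,10.5,0]},
    {"xyz": [0,0,0],"rotation": [0,10.5,0]},
    {"xyz": [0,0,0],"rotation": [0,10.5,0]},
    {"xyz": [0,0,0],"rotation": [0,10.5,0]},
    {"xyz": [0,0,0],"rotation": [0,10.5,0]},
    {"xyz": [0,0,0],"rotation": [0,10.5,0]},
    {"xyz": [0,0,0],"rotation": [0,10.5,0]},
    {"xyz": [0,0,0],"rotation": [0,10.5,0]},
    {"xyz": [0,0,0],"rotation": [0,10.5,0]},
    {"xyz": [0,0,0],"rotation": [0,10.5,0]},
    {"xyz": [0,0,0],"rotation": [0,10.5,0]},
    {"xyz": [0,0,0],"rotation": [0,0,0]}
  ]
}}

```text
t: 10.72
tcp_pos: [675.5, -59.9, 207.0]
ee_rot: [0.549, -0.446, 0.446, -0.548]
force: [-0.3, -0.0, -0.7]
opening: 85.4
```

Run:
```python
from h import *
t=shot("top","top1");shot("side","side1")
a=cv2.resize(t[90:270,220:420],None,fx=4,fy=3,interpolation=cv2.INTER_CUBIC)
a=cv2.resize(t[120:270,260:420],None,fx=4,fy=4,interpolation=cv2.INTER_CUBIC);cv2.imwrite("pics/c3.png",a)
to([446,-110,209],-79);print(np.round(arm.get_obs()['q'],2))
```

```text
t 10.82 tcp [675.5 -60.2 207.2] x [ 0.205 -0.979 -0.   ] y [-0.  0. -1.] z [ 0.979  0.205 -0.   ] F [0.2 0.7 0.5] op 85.3
 shift tool xyz m [ 0.0017 -0.0018 -0.2349]
 jaw heading -78.2 rot about tool y 0.8 (tool y down)
[-0.23  0.85  0.51  1.44 -0.46  0.97 -0.96]
```

View pics/c3.png

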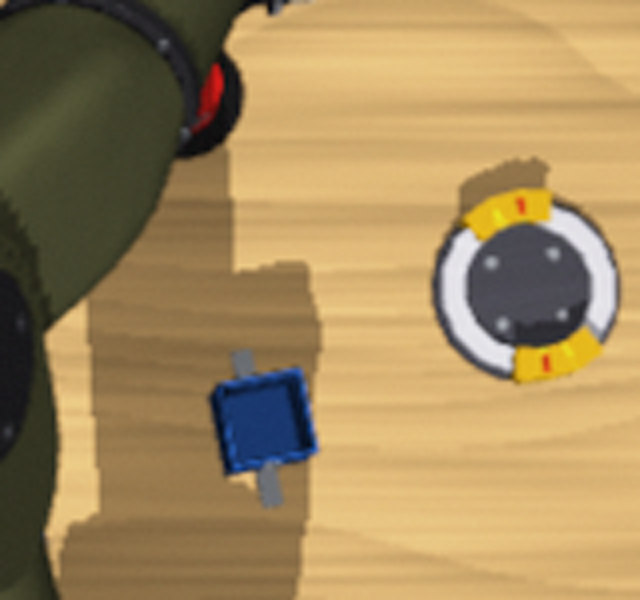

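Spool is on the pad (just visible at crop (205,95)) and the base is empty. The cup has not moved (crop (262,420)). Going to grip the cup.

Emit:
{"api": "move_arm", "payload": {
  "series": [
    {"xyz": [0.0005,0,-0.0588],"rotation": [0,0.4,0]},
    {"xyz": [0.0005,0,-0.0588],"rotation": [0,0.4,0]},
    {"xyz": [0,0,-0.0588],"rotation": [0,0,0]},
    {"xyz": [0,0,-0.0588],"rotation": [0,0,0]},
    {"xyz": [0,0,0],"rotation": [0,0,0]},
    {"xyz": [0,0.04,0],"rotation": [0,0,0]},
    {"xyz": [0,0.04,0],"rotation": [0,0,0]},
    {"xyz": [0,0.03,0],"rotation": [0,0,0]},
    {"xyz": [0,0.02,0],"rotation": [0,0,0]},
    {"xyz": [0,0.006,0],"rotation": [0,0,0]},
    {"xyz": [0,0,0],"rotation": [0,0,0]}
  ]
}}

```text
t: 12.2
tcp_pos: [445.7, -106.8, 71.3]
ee_rot: [-0.545, 0.45, -0.451, 0.545]
force: [0.1, 0.3, -0.1]
opening: 85.3
```

Emit:
{"api": "move_arm", "payload": {
  "series": [
    {"xyz": [0,0,0],"rotation": [0,0,0]},
    {"xyz": [0,0,0],"rotation": [0,0,0]},
    {"xyz": [0,0,0],"rotation": [0,0,0]},
    {"xyz": [0,0,0],"rotation": [0,0,0]},
    {"xyz": [0,0,0],"rotation": [0,0,0]},
    {"xyz": [0,0,0],"rotation": [0,0,0]},
    {"xyz": [0,0,0],"rotation": [0,0,0]},
    {"xyz": [0,-0.02,0],"rotation": [0,0,0]},
    {"xyz": [0,-0.03,0],"rotation": [0,0,0]},
    {"xyz": [0,-0.03,0],"rotation": [0,0,0]},
    {"xyz": [0,0,0],"rotation": [0,0,0]}
  ],
  "fingers": 0.045,
  "grip_force": 50
}}

```text
t: 13.58
tcp_pos: [446.1, -106.8, 152.9]
ee_rot: [-0.544, 0.449, -0.452, 0.546]
force: [-0.1, -0.3, -3.8]
opening: 55.1
```

Run:
```python
from h import *
t=shot("top","top2");s=shot("side","side2")
to([541,-294.5,152])
b=cv2.resize(s[130:300,220:420],None,fx=3,fy=3,interpolation=cv2.INTER_CUBIC);a=cv2.resize(t[165:265,280:360],None,fx=5,fy=5.1,interpolation=cv2.INTER_CUBIC)
c=np.zeros((510,1000,3),np.uint8);c[:,:600]=b;c[:,600:]=a;cv2.imwrite("pics/c4.png",cv2.resize(c,(800,408)))
```

```text
t 13.68 tcp [ 444.8 -106.2  151. ] x [ 0.189 -0.982 -0.001] y [-0.  0. -1.] z [ 0.982  0.189 -0.   ] F [ 0.1  0.5 -3.4] op 55.6
 shift tool xyz m [ 0.203  -0.0011  0.059 ]
```

View pics/c4.png

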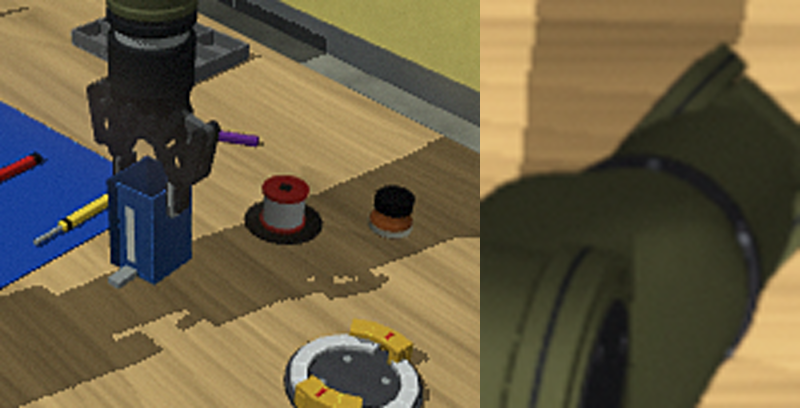

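Cup held upright with its lug at crop (123,276). Spool is upright on the pad at (285,205). Checking the lug's offset in the grip from the side view.

Run:
```python
from h import *
s=cv2.imread("pics/side2.png")
o,Rm=st();z=o["tcp_pos"][2]-71.3
cv2.imwrite("pics/c5.png",cv2.resize(s[200:260,255:315],None,fx=9,fy=9,interpolation=cv2.INTER_CUBIC))
for P,n in((-54,"lug end"),(-28,"wall foot")):
  c=o["tcp_pos"]*[1,1,0]+[0,0,z+7]+P*Rm[:,2]
  for sg in(-7,7): print(n,sg,(w2p("side",c+sg*Rm[:,0])-[255,200])*9+4)
for a in(-28,28):
  for b in(-28,28): print("rim",a,b,(w2p("side",o["tcp_pos"]*[1,1,0]+[0,0,z+95]+a*Rm[:,2]+b*Rm[:,0])-[255,200])*9+4)
```

```text
t 13.68 tcp [ 444.8 -106.2  151. ] x [ 0.189 -0.982 -0.001] y [-0.  0. -1.] z [ 0.982  0.189 -0.   ] F [ 0.1  0.5 -3.4] op 55.6
lug end -7 [[ 80.30305764 404.33337656]]
lug end 7 [[121.24691391 427.57553435]]
wall foot -7 [[150.45426005 357.62330612]]
wall foot 7 [[191.29022229 380.11766248]]
rim -28 -28 [[85.08532747 36.45304805]]
rim -28 28 [[256.8565195  121.43328552]]
rim 28 -28 [[236.3718666  -51.60332349]]
rim 28 28 [[406.90775526  27.45682895]]
```

View pics/c5.png

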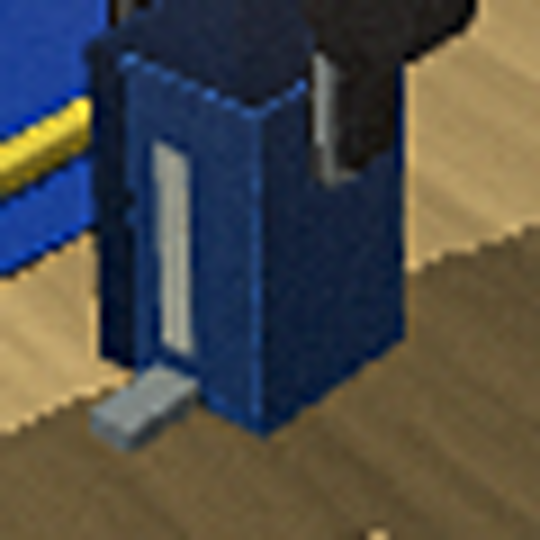

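Emit:
{"api": "move_arm", "payload": {
  "series": [
    {"xyz": [0.0507,0,0.0148],"rotation": [0,0,0]},
    {"xyz": [0.0507,0,0.0148],"rotation": [0,0,0]},
    {"xyz": [0.0507,0,0.0148],"rotation": [0,0,0]},
    {"xyz": [0.0507,0,0.0148],"rotation": [0,0,0]},
    {"xyz": [0,0,0],"rotation": [0,-9,0]},
    {"xyz": [0,0,0],"rotation": [0,-9,0]},
    {"xyz": [0,0,0],"rotation": [0,-9,0]},
    {"xyz": [0,0,0],"rotation": [0,-9,0]},
    {"xyz": [0,0,0],"rotation": [0,-9,0]},
    {"xyz": [0,0,0],"rotation": [0,-9,0]},
    {"xyz": [0,0,0],"rotation": [0,-9,0]},
    {"xyz": [0,0,0],"rotation": [0,-8.6,0]},
    {"xyz": [0,0.04,0],"rotation": [0,0,0]},
    {"xyz": [0,0,0],"rotation": [0,0,0]},
    {"xyz": [0,0,0],"rotation": [0,0,0]}
  ]
}}

```text
t: 15.55
tcp_pos: [541.0, -294.8, 110.9]
ee_rot: [-0.705, 0.047, -0.047, 0.706]
force: [0.2, 0.5, -3.2]
opening: 55.3
```

Run:
```python
from h import *
s=shot("side","side3");to([541,-294.5,100],-7.5)
o,Rm=st();z=o["tcp_pos"][2]-71.3
cv2.imwrite("pics/c6.png",cv2.resize(s[215:315,310:420],None,fx=6,fy=6,interpolation=cv2.INTER_CUBIC))
f=lambda P:np.round((w2p("side",P)-[310,215])*6+2.5).tolist()
T=o["tcp_pos"]*[1,1,0]
for e in(-54,54):
  print("lug",e,f(np.array([T+[0,0,z+h]+e*Rm[:,2]+b*Rm[:,0] for h in(7,) for b in(-7,7)])))
print("rim",f(np.array([T+[0,0,z+95]+a*Rm[:,2]+b*Rm[:,0] for a in(-28,28) for b in(-28,28)])))
print("foot",f(np.array([T+[0,0,z]+a*Rm[:,2]+b*Rm[:,0] for a in(-28,28) for b in(-28,28)])))
C=np.array([541,-294.5,0]);th=np.radians(np.arange(0,360,30))
for nm in("top1","side1"):
  im=cv2.imread(f"pics/{nm}.png");n=nm[:-1];g=im.astype(int);m=((g.min(2)>150)&(g.max(2)-g.min(2)<45)).astype(np.uint8)
  c0=w2p(n,[541,-294.5,14])[0];p=np.argwhere(m)[:,::-1].astype(float);W=p2w(n,p,14);r=np.linalg.norm(W[:,:2]-C[:2],axis=1);W=W[(r<66)&(r>36)]
  from scipy.optimize import least_squares
  q=least_squares(lambda c:(np.linalg.norm(W[:,:2]-c,axis=1)-50.5),[541,-294.5],loss="soft_l1").x;print(nm,len(W),"track centre",np.round(q,1))
```

```text
t 15.6 tcp [ 541.6 -295.2  111.8] x [ 0.991 -0.132  0.001] y [ 0.001 -0.    -1.   ] z [ 0.132  0.991 -0.   ] F [-0.1 -0.4 -3.1] op 55.0
 shift tool xyz m [-0.0007  0.0118  0.0006]
 jaw heading -7.6 rot about tool y -0.1 (tool y down)
t 15.6 tcp [ 541.6 -295.2  111.8] x [ 0.991 -0.132  0.001] y [ 0.001 -0.    -1.   ] z [ 0.132  0.991 -0.   ] F [-0.1 -0.4 -3.1] op 55.0
lug -54 [[442.0, 457.0], [472.0, 443.0]]
lug 54 [[251.0, 283.0], [280.0, 271.0]]
rim [[377.0, 239.0], [504.0, 188.0], [273.0, 151.0], [397.0, 104.0]]
foot [[344.0, 447.0], [465.0, 394.0], [247.0, 355.0], [365.0, 306.0]]
top1 440 track centre [ 541.3 -293.9]
side1 410 track centre [ 538.6 -296.4]
```

View pics/c6.png

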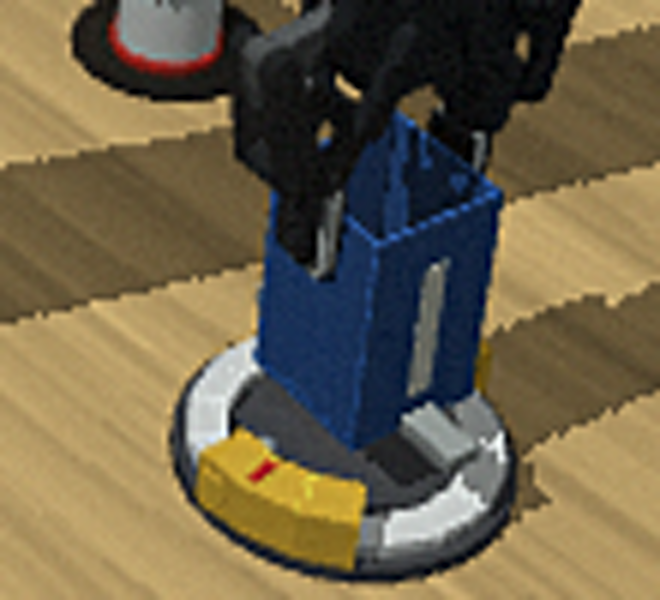

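Rim matches the prediction. The foot reads about 1.5 px right in both cup orientations, so that is side-camera bias. Base centre taken as (540.5,-294). The lug is on the open track side. Lowering onto the track.

Emit:
{"api": "move_arm", "payload": {
  "series": [
    {"xyz": [-0.001,0.012,0.001],"rotation": [0,0,0]},
    {"xyz": [0,0.008,0],"rotation": [0,0,0]},
    {"xyz": [0,0.003,0],"rotation": [0,0,0]},
    {"xyz": [0,0.001,0],"rotation": [0,0,0]},
    {"xyz": [0,0.001,0],"rotation": [0,0,0]},
    {"xyz": [0,0.001,0],"rotation": [0,0,0]},
    {"xyz": [0,0,0],"rotation": [0,0,0]},
    {"xyz": [0,0,0],"rotation": [0,0,0]}
  ]
}}

```text
t: 16.6
tcp_pos: [540.6, -294.0, 85.7]
ee_rot: [0.706, -0.047, 0.047, -0.705]
force: [-0.4, 0.4, 1.9]
opening: 55.0
```

```bash
python3 -c "
from h import *
to([540.5,-294,85.3],-7.5)"
```

```text
t 16.6 tcp [ 540.6 -294.    85.7] x [ 0.991 -0.132  0.001] y [ 0.001 -0.    -1.   ] z [ 0.132  0.991 -0.   ] F [-0.4  0.4  1.9] op 55.0
 shift tool xyz m [-0.0001  0.0004 -0.    ]
 jaw heading -7.6 rot about tool y -0.1 (tool y down)
```

Emit:
{"api": "move_arm", "payload": {
  "series": [
    {"xyz": [0,-0.001,0],"rotation": [0,5,0]},
    {"xyz": [0,0,0],"rotation": [0,5,0]},
    {"xyz": [0,0,0],"rotation": [0,5,0]},
    {"xyz": [0,0,0],"rotation": [0,5,0]},
    {"xyz": [0,0,0],"rotation": [0,5,0]},
    {"xyz": [0,0,0],"rotation": [0,5,0]},
    {"xyz": [0,0,0],"rotation": [0,5,0]},
    {"xyz": [0,0,0],"rotation": [0,5,0]},
    {"xyz": [0,0,0],"rotation": [0,5,0]},
    {"xyz": [0,0,0],"rotation": [0,0,0]},
    {"xyz": [0,0,0],"rotation": [0,0,0]}
  ]
}}

```text
t: 17.98
tcp_pos: [540.4, -293.6, 86.1]
ee_rot: [-0.634, 0.313, -0.313, 0.634]
force: [-0.3, -0.5, -2.3]
opening: 55.1
```

```bash
python3 -c "
from h import *
to([540.5,-294,86],-82.5);print(arm.get_obs()['moment'])"
```

```text
t 17.98 tcp [ 540.4 -293.6   86.1] x [ 0.609 -0.793 -0.   ] y [-0.  0. -1.] z [0.793 0.609 0.   ] F [-0.3 -0.5 -2.3] op 55.1
 shift tool xyz m [ 0.0004  0.0001 -0.0001]
 jaw heading -52.5 rot about tool y 30.0 (tool y down)
[ 0.02936427  0.01585718 -0.00432742]
```

Emit:
{"api": "move_arm", "payload": {
  "series": [
    {"xyz": [0,0,0],"rotation": [0,5,0]},
    {"xyz": [0,0,0],"rotation": [0,5,0]},
    {"xyz": [0,0,0],"rotation": [0,5,0]},
    {"xyz": [0,0,0],"rotation": [0,5,0]},
    {"xyz": [0,0,0],"rotation": [0,5,0]},
    {"xyz": [0,0,0],"rotation": [0,3,0]},
    {"xyz": [0,0,0],"rotation": [0,2,0]},
    {"xyz": [0,0,0],"rotation": [0,0,0]},
    {"xyz": [0,0.002,0],"rotation": [0,0,0]},
    {"xyz": [0,0.001,0],"rotation": [0,0,0]},
    {"xyz": [0,0,0],"rotation": [0,0,0]}
  ]
}}

```text
t: 19.35
tcp_pos: [540.3, -293.7, 83.1]
ee_rot: [-0.531, 0.467, -0.466, 0.531]
force: [1.4, -0.3, -3.7]
opening: 55.5
```

```bash
python3 -c "
from h import *
to([540.5,-294,79.3],-82.5);print(arm.get_obs()['moment'])"
```

```text
t 19.35 tcp [ 540.3 -293.7   83.1] x [ 0.129 -0.992 -0.   ] y [-0.  0. -1.] z [ 0.992  0.129 -0.   ] F [ 1.4 -0.3 -3.7] op 55.5
 shift tool xyz m [0.0004 0.0038 0.0002]
 jaw heading -82.6 rot about tool y -0.1 (tool y down)
[-0.01080342 -0.00421582 -0.00769616]
```

Already below track height with no contact, so it is in the notch. Lowering the rest of the way.

Emit:
{"api": "move_arm", "payload": {
  "series": [
    {"xyz": [0,0.002,0],"rotation": [0,0,0]},
    {"xyz": [0,0.0015,0],"rotation": [0,0,0]},
    {"xyz": [0,0.0007,0],"rotation": [0,0,0]},
    {"xyz": [0,0,0],"rotation": [0,0,0]},
    {"xyz": [0,0,0],"rotation": [0,0,0]}
  ]
}}

```text
t: 19.98
tcp_pos: [540.5, -293.9, 80.3]
ee_rot: [-0.531, 0.466, -0.467, 0.532]
force: [-1.7, 1.3, 7.3]
opening: 55.2
```

Emit:
{"api": "move_arm", "payload": {
  "series": [
    {"xyz": [0,0,0],"rotation": [0,0,0]},
    {"xyz": [0,0,0],"rotation": [0,0,0]},
    {"xyz": [0,0,0],"rotation": [0,0,0]},
    {"xyz": [0,0,0],"rotation": [0,0,0]},
    {"xyz": [0,0,0],"rotation": [0,0,0]},
    {"xyz": [0,-0.03,0],"rotation": [0,0,0]},
    {"xyz": [0,-0.05,0],"rotation": [0,0,0]},
    {"xyz": [0,-0.05,0],"rotation": [0,0,0]},
    {"xyz": [0,-0.05,0],"rotation": [0,0,0]},
    {"xyz": [0,0,0],"rotation": [0,0,0]}
  ],
  "fingers": 0.0854
}}

```text
t: 21.22
tcp_pos: [542.2, -295.8, 263.4]
ee_rot: [-0.531, 0.464, -0.47, 0.532]
force: [-0.0, -0.8, -0.8]
opening: 85.6
```

Run:
```python
from h import *
s=shot("side","side4");o,_=st();print(np.round(o["q"],2))
t=cv2.imread("pics/side4.png")
cv2.imwrite("pics/c7.png",cv2.resize(s[215:315,310:420],None,fx=6,fy=6,interpolation=cv2.INTER_CUBIC))
```

```text
t 21.27 tcp [ 541.1 -294.4  260.8] x [ 0.129 -0.992  0.002] y [ 0.004 -0.002 -1.   ] z [0.992 0.129 0.003] F [-0.2  0.3 -0.4] op 85.4
[ 0.13  0.71  0.55  1.6  -0.43  0.96 -0.62]
```

View pics/c7.png

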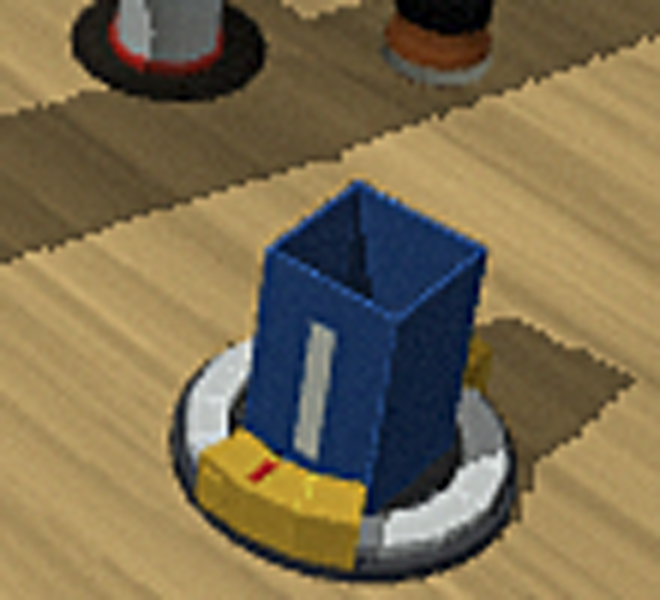

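Cup is seated between the hooks: rim corners at crop (395,318), (486,250), (268,248), lugs hidden under the hooks. Next I'll probe which side the wrist can lay the gripper horizontal, and check the rim height.

Emit:
{"api": "move_arm", "payload": {
  "series": [
    {"xyz": [0,0,0],"rotation": [6,0,8]},
    {"xyz": [0,0,0],"rotation": [6,0,8]},
    {"xyz": [0,0,0],"rotation": [6,0,8]},
    {"xyz": [0,0,0],"rotation": [0,0,0]}
  ]
}}

```text
t: 21.78
tcp_pos: [536.3, -298.1, 255.9]
ee_rot: [-0.333, 0.492, -0.415, 0.689]
force: [-0.3, -0.5, 0.3]
opening: 85.4
```

Run:
```python
from h import *
o,_=st();print(np.round(o["q"],2))
ob=np.array([(395,318),(486,250),(359,184),(268,248)])/6-.4+[310,215]
for z in (103,109):
  W=p2w("side",ob,z);print(z,np.round(W.mean(0),1),[round(np.linalg.norm(W[i]-W[i-1]),1) for i in range(4)])
th=np.radians(7.5);e=np.array([[np.cos(th),np.sin(th),0],[-np.sin(th),np.cos(th),0]])
for z in(103,109): print(np.round((w2p("side",[np.array([540.5,-294,z])+a*28*e[0]+b*28*e[1] for a,b in((-1,-1),(1,-1),(1,1),(-1,1))])-[310,215])*6+2.5).tolist())
```

```text
t 21.77 tcp [ 536.3 -298.1  255.9] x [ 0.171 -0.899 -0.402] y [ 0.245  0.434 -0.867] z [0.954 0.05  0.294] F [-0.3 -0.5  0.3] op 85.4
[ 0.56  0.74  0.24  1.58 -0.76  1.12 -0.26]
103 [ 538.9 -298.1  103. ] [np.float64(53.1), np.float64(53.3), np.float64(53.5), np.float64(53.2)]
109 [ 532.9 -302.6  109. ] [np.float64(52.5), np.float64(52.7), np.float64(52.9), np.float64(52.7)]
[[392.0, 315.0], [483.0, 242.0], [352.0, 173.0], [259.0, 241.0]]
[[394.0, 302.0], [486.0, 229.0], [354.0, 160.0], [261.0, 228.0]]
```

Rim corners agree with a height of 103 mm, so the cup is locked. The wrist's roomy side is pointing clockwise (to -y). I'll undo the tilt and re-measure the tools, since one may have been knocked.

Emit:
{"api": "move_arm", "payload": {
  "series": [
    {"xyz": [0,0,0],"rotation": [-6,0,-8]},
    {"xyz": [0,0,0],"rotation": [-6,0,-8]},
    {"xyz": [0,0,0],"rotation": [-6,0,-8]},
    {"xyz": [0,0,0],"rotation": [0,0,0]}
  ]
}}

```text
t: 22.28
tcp_pos: [544.9, -285.5, 258.0]
ee_rot: [-0.534, 0.463, -0.462, 0.535]
force: [-0.4, 0.9, -0.2]
opening: 85.3
```

```bash
cat >> h.py <<'E'
COL={"red":((0,120,60),(8,255,255)),"yel":((20,100,60),(33,255,255)),"green":((45,90,40),(85,255,255))}
def tools(t):
    for nm,(lo,hi) in COL.items():
        for A,c,p in blobs(mask(t,lo,hi),50):
            W=p2w("top",p,9)[:,:2]
            r=cv2.minAreaRect(W.astype(np.float32))
            if 60<max(r[1])<125 and min(r[1])<20 and W[:,1].mean()>-50:
                vx,vy,cx,cy=cv2.fitLine(W.astype(np.float32),2,0,.01,.01).ravel()
                if vx<0: vx,vy=-vx,-vy
                k=(W-[cx,cy])@[vx,vy]; print(nm,"centre",np.round([cx,cy],1),"ang",round(float(np.degrees(np.arctan2(vy,vx))),1),"k",k.min().round(),k.max().round(),"30mm up +x:",np.round([cx+30*vx,cy+30*vy],1))
E
python3 - <<'E'
from h import *
t=shot("top","top5");tools(t);to([499.5,217,150],96.6);print(np.round(arm.get_obs()['q'],2))
E
```

```text
red centre [470.6 213.6] ang 6.7 k -44.0 45.0 30mm up +x: [500.4 217. ]
yel centre [926.9 522.4] ang -89.9 k -32.0 33.0 30mm up +x: [926.9 492.4]
yel centre [610.1 535.8] ang 89.4 k -52.0 48.0 30mm up +x: [610.4 565.8]
yel centre [565.8  -0.7] ang 87.4 k -47.0 57.0 30mm up +x: [567.2  29.2]
yel centre [558.6 507.1] ang 88.1 k -58.0 53.0 30mm up +x: [559.6 537.1]
yel centre [515.7  86.2] ang 10.2 k -44.0 44.0 30mm up +x: [545.2  91.5]
yel centre [543.5   3.7] ang 85.3 k -49.0 50.0 30mm up +x: [546.   33.6]
yel centre [521.1   4.9] ang 83.2 k -45.0 47.0 30mm up +x: [524.6  34.7]
yel centre [523.5 663.7] ang 88.2 k -42.0 44.0 30mm up +x: [524.4 693.7]
green centre [482.9 356.5] ang 7.7 k -45.0 44.0 30mm up +x: [512.7 360.6]
t 22.32 tcp [ 542.7 -288.8  258.2] x [ 0.138 -0.99  -0.002] y [-0.001  0.001 -1.   ] z [ 0.99   0.138 -0.001] F [ 1.   0.2 -0.3] op 85.5
 shift tool xyz m [-0.5067  0.1089  0.0269]
 jaw heading -82.1 rot about tool y 1.3 (tool y down)
[ 0.13  0.71  0.53  1.6  -0.41  0.95 -0.63]
```

View pics/top5.png

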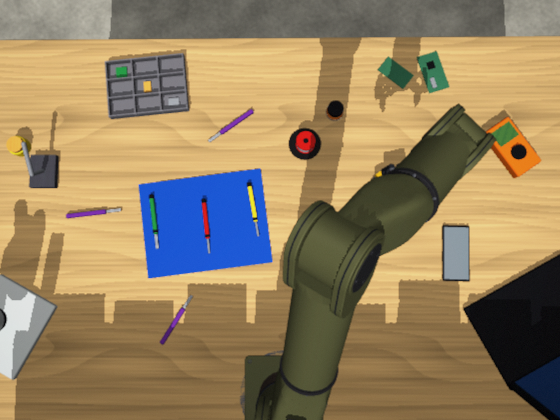

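Red (206,225), green (154,220) and yellow (254,210) are unmoved on the mat. Spool sits on the pad (305,143). Turning the wrist, then off to the yellow driver.

Emit:
{"api": "move_arm", "payload": {
  "series": [
    {"xyz": [0,0,0],"rotation": [0,-10.1,0]},
    {"xyz": [0,0,0],"rotation": [0,-10.1,0]},
    {"xyz": [0,0,0],"rotation": [0,-10.1,0]},
    {"xyz": [0,0,0],"rotation": [0,-10.1,0]},
    {"xyz": [0,0,0],"rotation": [0,-10.1,0]},
    {"xyz": [0,0,0],"rotation": [0,-10.1,0]},
    {"xyz": [0,0,0],"rotation": [0,-10.1,0]},
    {"xyz": [0,0,0],"rotation": [0,-10.1,0]},
    {"xyz": [0,0,0],"rotation": [0,-10.1,0]},
    {"xyz": [0,0,0],"rotation": [0,-10.1,0]},
    {"xyz": [0,0,0],"rotation": [0,-10.1,0]},
    {"xyz": [0,0,0],"rotation": [0,-10.1,0]},
    {"xyz": [0,0,0],"rotation": [0,-10.1,0]},
    {"xyz": [0,0,0],"rotation": [0,-10.1,0]},
    {"xyz": [0,0,0],"rotation": [0,-10.1,0]},
    {"xyz": [0,0,0],"rotation": [0,-10.1,0]},
    {"xyz": [0,0,0],"rotation": [0,-10.1,0]},
    {"xyz": [0,0,0],"rotation": [0,-10.1,0]},
    {"xyz": [0,0,0],"rotation": [0,0,0]},
    {"xyz": [0,0,0],"rotation": [0,0,0]}
  ],
  "fingers": 0.05
}}

```text
t: 24.82
tcp_pos: [539.7, -294.4, 258.9]
ee_rot: [-0.459, -0.538, 0.538, 0.459]
force: [0.3, 0.3, 0.1]
opening: 50.2
```

Run:
```python
from h import *
to([547,92,100],100.2);print(np.round(arm.get_obs()['q'],2))
```

```text
t 24.82 tcp [ 539.7 -294.4  258.9] x [-0.156  0.988  0.   ] y [-0.001  0.    -1.   ] z [-0.988 -0.156  0.   ] F [0.3 0.3 0.1] op 50.2
 shift tool xyz m [ 0.3805  0.1589 -0.0676]
 jaw heading 99.0 rot about tool y -1.2 (tool y down)
[ 0.65  0.67 -0.4   1.57  0.3   0.96  1.88]
```

Emit:
{"api": "move_arm", "payload": {
  "series": [
    {"xyz": [0.0475,0.0199,-0.0084],"rotation": [0,-1.2,0]},
    {"xyz": [0.0475,0.0199,-0.0084],"rotation": [0,0,0]},
    {"xyz": [0.0475,0.0199,-0.0084],"rotation": [0,0,0]},
    {"xyz": [0.0475,0.0199,-0.0084],"rotation": [0,0,0]},
    {"xyz": [0.0475,0.0199,-0.0084],"rotation": [0,0,0]},
    {"xyz": [0.0475,0.0199,-0.0084],"rotation": [0,0,0]},
    {"xyz": [0.0475,0.0199,-0.0084],"rotation": [0,0,0]},
    {"xyz": [0.0475,0.0199,-0.0084],"rotation": [0,0,0]},
    {"xyz": [0,0,0],"rotation": [0,0,0]},
    {"xyz": [0,0,0],"rotation": [0,0,0]}
  ]
}}

```text
t: 26.08
tcp_pos: [538.8, 91.4, 99.9]
ee_rot: [-0.453, -0.543, 0.543, 0.453]
force: [0.0, -0.8, -0.1]
opening: 49.8
```

Run:
```python
from h import *
to([547,92,12],100.2);s=shot("side","side6")
# yellow/handle px vs expectation in side view
m=mask(s,*COL["yel"]);q=w2p("side",[515.7,86.2,9])[0];print("exp handle c",q,[ (b[0],b[1]) for b in blobs(m,40) if np.linalg.norm(b[1]-q)<25])
```

```text
t 26.07 tcp [538.8  91.4  99.9] x [-0.18   0.984 -0.001] y [-0.    -0.001 -1.   ] z [-0.984 -0.18   0.   ] F [ 0.  -0.8 -0.1] op 49.8
 shift tool xyz m [-0.0008  0.0879 -0.0082]
 jaw heading 100.3 rot about tool y 0.1 (tool y down)
exp handle c [259.40270253 215.47820225] [(np.int32(121), array([259.76033058, 215.47107438]))]
```

Emit:
{"api": "move_arm", "payload": {
  "series": [
    {"xyz": [-0.0008,0.03,-0.008],"rotation": [0,0,0]},
    {"xyz": [0,0.03,0],"rotation": [0,0,0]},
    {"xyz": [0,0.02,0],"rotation": [0,0,0]},
    {"xyz": [0,0.007,0],"rotation": [0,0,0]},
    {"xyz": [0,0,0],"rotation": [0,0,0]},
    {"xyz": [0,0,0],"rotation": [0,0,0]}
  ]
}}

```text
t: 26.88
tcp_pos: [547.5, 92.5, 13.8]
ee_rot: [0.453, 0.544, -0.543, -0.452]
force: [0.0, 0.1, 0.5]
opening: 50.0
```

Emit:
{"api": "move_arm", "payload": {
  "series": [
    {"xyz": [0,0,0],"rotation": [0,0,0]},
    {"xyz": [0,0,0],"rotation": [0,0,0]},
    {"xyz": [0,0,0],"rotation": [0,0,0]},
    {"xyz": [0,0,0],"rotation": [0,0,0]},
    {"xyz": [0,0,0],"rotation": [0,0,0]},
    {"xyz": [0,0,0],"rotation": [0,0,0]},
    {"xyz": [0,-0.02,0],"rotation": [0,0,0]},
    {"xyz": [0,-0.05,0],"rotation": [0,0,0]},
    {"xyz": [0,-0.05,0],"rotation": [0,0,0]},
    {"xyz": [0,-0.05,0],"rotation": [0,0,0]},
    {"xyz": [0,-0.06,0],"rotation": [0,0,0]},
    {"xyz": [0,-0.06,0],"rotation": [0,0,0]},
    {"xyz": [0,0,0],"rotation": [0,0,0]}
  ],
  "fingers": 0.0,
  "grip_force": 60
}}

```text
t: 28.5
tcp_pos: [549.4, 93.8, 307.7]
ee_rot: [0.455, 0.546, -0.54, -0.45]
force: [1.0, 0.4, -1.4]
opening: 9.9
```

Emit:
{"api": "move_arm", "payload": {
  "series": [
    {"xyz": [0,0,0],"rotation": [0,10.3,0]},
    {"xyz": [0,0,0],"rotation": [0,10.3,0]},
    {"xyz": [0,0,0],"rotation": [0,10.3,0]},
    {"xyz": [0,0,0],"rotation": [0,10.3,0]},
    {"xyz": [0,0,0],"rotation": [0,10.3,0]},
    {"xyz": [0,0,0],"rotation": [0,10.3,0]},
    {"xyz": [0,0,0],"rotation": [0,10.3,0]},
    {"xyz": [0,0,0],"rotation": [0,10.3,0]},
    {"xyz": [0,0,0],"rotation": [0,10.3,0]},
    {"xyz": [-0.0107,0,-0.0588],"rotation": [0,0,0]},
    {"xyz": [-0.0107,0,-0.0588],"rotation": [0,0,0]},
    {"xyz": [-0.0107,0,-0.0588],"rotation": [0,0,0]},
    {"xyz": [-0.0107,0,-0.0588],"rotation": [0,0,0]},
    {"xyz": [-0.0107,0,-0.0588],"rotation": [0,0,0]},
    {"xyz": [-0.0107,0,-0.0588],"rotation": [0,0,0]},
    {"xyz": [-0.0107,0,-0.0588],"rotation": [0,0,0]},
    {"xyz": [0,0,0],"rotation": [0,0,0]},
    {"xyz": [0,0,0],"rotation": [0,0,0]}
  ]
}}

```text
t: 30.75
tcp_pos: [527.2, -324.3, 301.3]
ee_rot: [-0.705, -0.047, 0.048, 0.706]
force: [0.3, 0.5, -0.6]
opening: 9.8
```

Emit:
{"api": "move_arm", "payload": {
  "series": [
    {"xyz": [0,0,0],"rotation": [-8,0,0]},
    {"xyz": [0,0,0],"rotation": [-8,0,0]},
    {"xyz": [0,0,0],"rotation": [-8,0,0]},
    {"xyz": [0,0,0],"rotation": [-8,0,0]},
    {"xyz": [0,0,0],"rotation": [-8,0,0]},
    {"xyz": [0,0,0],"rotation": [-8,0,0]},
    {"xyz": [0,0,0],"rotation": [0,0,0]}
  ]
}}

```text
t: 31.62
tcp_pos: [529.4, -319.1, 299.0]
ee_rot: [0.931, 0.066, -0.03, -0.358]
force: [-1.1, 0.1, -0.0]
opening: 9.8
```

Run:
```python
from h import *
to([529.3,-324,280]);print(np.round(arm.get_obs()['q'],2))
```

```text
t 31.62 tcp [ 529.4 -319.1  299. ] x [ 0.99   0.144 -0.008] y [ 0.101 -0.735 -0.671] z [-0.103  0.663 -0.742] F [-1.1  0.1 -0. ] op 9.8
 shift tool xyz m [-0.0006  0.0163  0.0108]
[-0.44  0.8   0.91  2.01  0.63  0.3  -0.24]
```

Emit:
{"api": "move_arm", "payload": {
  "series": [
    {"xyz": [0,0,0],"rotation": [-7,0,0]},
    {"xyz": [0,0,0],"rotation": [-7,0,0]},
    {"xyz": [0,0,0],"rotation": [0,0,0]},
    {"xyz": [0,0,0],"rotation": [0,0,0]}
  ]
}}

```text
t: 32.12
tcp_pos: [527.4, -326.6, 304.0]
ee_rot: [0.968, 0.064, -0.015, -0.243]
force: [0.2, 0.4, 0.4]
opening: 9.9
```

Run:
```python
from h import *
to([529.3,-324,280]);print(np.round(arm.get_obs()['q'],2))
```

```text
t 32.12 tcp [ 527.4 -326.6  304. ] x [0.991 0.131 0.003] y [ 0.117 -0.874 -0.472] z [-0.059  0.469 -0.881] F [0.2 0.4 0.4] op 9.9
 shift tool xyz m [0.0022 0.0092 0.0222]
[-0.59  1.09  1.21  2.1   0.67  0.09 -0.43]
```

Emit:
{"api": "move_arm", "payload": {
  "series": [
    {"xyz": [0,0,0],"rotation": [0,3.5,6.6]},
    {"xyz": [0,0,0],"rotation": [0,3.5,6.6]},
    {"xyz": [0,0,0],"rotation": [0,3.5,6.6]},
    {"xyz": [0,0,0],"rotation": [0,3.5,6.6]},
    {"xyz": [0,0,0],"rotation": [0,0,0]},
    {"xyz": [0,0,0],"rotation": [0,0,0]}
  ]
}}

```text
t: 32.88
tcp_pos: [526.6, -325.9, 304.4]
ee_rot: [0.952, -0.187, 0.048, -0.239]
force: [-0.9, -0.1, 0.3]
opening: 9.9
```

Run:
```python
from h import *
to([529.3,-324,280]);print(np.round(arm.get_obs()['q'],2))
```

```text
t 32.88 tcp [ 526.6 -325.9  304.4] x [ 0.926 -0.378  0.001] y [-0.333 -0.816 -0.473] z [ 0.18   0.437 -0.881] F [-0.9 -0.1  0.3] op 9.9
 shift tool xyz m [0.0017 0.0091 0.0229]
[-0.41  1.04  0.93  1.65  0.38  0.92 -0.4 ]
```

Emit:
{"api": "move_arm", "payload": {
  "series": [
    {"xyz": [0,0,0],"rotation": [-7,0,0]},
    {"xyz": [0,0,0],"rotation": [-7,0,0]},
    {"xyz": [0,0,0],"rotation": [0,0,0]},
    {"xyz": [0,0,0],"rotation": [0,0,0]}
  ]
}}

```text
t: 33.38
tcp_pos: [527.1, -325.5, 304.4]
ee_rot: [0.974, -0.191, 0.024, -0.12]
force: [0.5, -1.3, -0.1]
opening: 10.2
```

```bash
cat >> h.py <<'E'
def tip(C,ax,ay,tipz,L=128,g=5):
    """held tool: where its tip is now; shift (tool axes) bringing the tip to cup centre C + ax*jaw + ay*pointing dir at height tipz"""
    o,Rm=st();b=-Rm[:,2]; b=b if b[2]>0 else -b
    t=o["tcp_pos"]+g*Rm[:,1]-L*b
    x=Rm[:,0]*[1,1,0];x/=np.linalg.norm(x);d=Rm[:,1]*[1,1,0];d/=np.linalg.norm(d)
    P=np.array([C[0],C[1],tipz])+ax*x+ay*d
    print(" q",np.round(o["q"],2),"lean deg",round(np.degrees(np.arccos(b[2])),1),"tip",np.round(t,1),"target",np.round(P,1)," up in tool",np.round(Rm.T[:,2],3))
    print(" shift tool m",np.round(Rm.T@(P-t)/1000,4))
E
python3 - <<'E'
from h import *
tip([540.5,-294],-14,0,130);s=shot("side","side7")
cv2.imwrite("pics/c8.png",cv2.resize(s[60:320,250:510],(624,624),interpolation=cv2.INTER_CUBIC)[:600])
E
```

```text
t 33.38 tcp [ 527.1 -325.5  304.4] x [ 0.926 -0.378  0.001] y [-0.367 -0.898 -0.243] z [ 0.093  0.225 -0.97 ] F [ 0.5 -1.3 -0.1] op 10.2
 q [-0.48  1.22  1.02  1.65  0.45  0.95 -0.5 ] lean deg 14.1 tip [ 537.1 -301.2  179.1] target [ 527.5 -288.7  130. ]  up in tool [ 0.001 -0.243 -0.97 ]
 shift tool m [-0.0136  0.0042  0.0495]
```

View pics/c8.png

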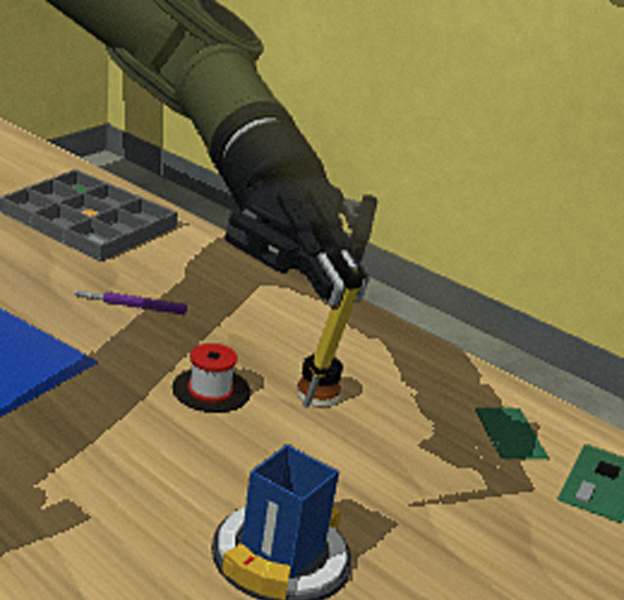

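Yellow driver is held tip down, tip at crop (307,403), so side px (377.9,227.9). The cup is below it and clear. Moving to just over the cup, then comparing the tip with the prediction.

Emit:
{"api": "move_arm", "payload": {
  "series": [
    {"xyz": [-0.0045,0.0014,0.0165],"rotation": [0,0,0]},
    {"xyz": [-0.0045,0.0014,0.0165],"rotation": [0,0,0]},
    {"xyz": [-0.0045,0.0014,0.0165],"rotation": [0,0,0]},
    {"xyz": [0,0,0],"rotation": [0,0,0]},
    {"xyz": [0,0,0],"rotation": [0,0,0]}
  ]
}}

```text
t: 34.05
tcp_pos: [518.4, -312.9, 254.2]
ee_rot: [0.974, -0.191, 0.023, -0.119]
force: [-0.2, 0.5, -0.3]
opening: 9.9
```

Run:
```python
from h import *
print("pred before",w2p("side",[537.1,-301.2,179.1]))
tip([540.5,-294],-14,0,130);s=shot("side","side8")
print("pred tip now",(w2p("side",[527.5,-288.7,130])-[330,190])*7)
cv2.imwrite("pics/c9.png",cv2.resize(s[190:290,330:420],None,fx=6,fy=6,interpolation=cv2.INTER_CUBIC))
print("pred in crop",(w2p("side",[[527.5,-288.7,130]])-[330,190])*6)
```

```text
pred before [[377.55220832 227.84459651]]
t 34.05 tcp [ 518.4 -312.9  254.2] x [ 0.926 -0.377 -0.   ] y [-0.366 -0.899 -0.241] z [ 0.09   0.223 -0.971] F [-0.2  0.5 -0.3] op 9.9
 q [-0.49  1.29  0.99  1.68  0.42  0.91 -0.56] lean deg 13.9 tip [ 528.1 -288.9  128.8] target [ 527.5 -288.7  130. ]  up in tool [-0.    -0.241 -0.971]
 shift tool m [-0.0006 -0.0002 -0.0012]
pred tip now [[257.73838186 390.82503314]]
pred in crop [[220.91861302 334.99288555]]
```

View pics/c9.png

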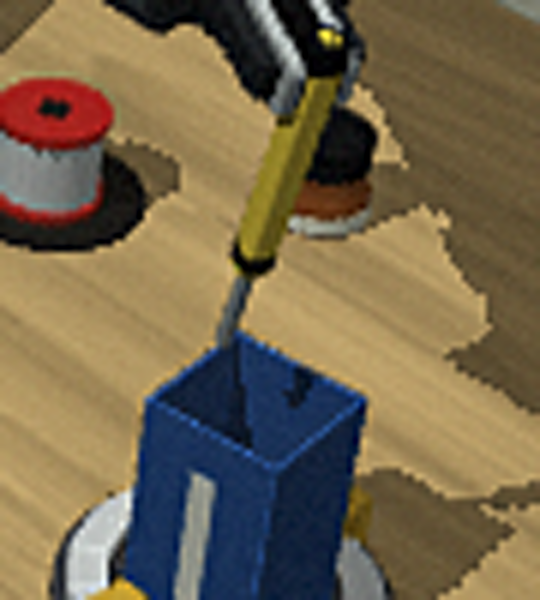

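Tip at crop (228,345) against predicted (221,335), about 2 px off, which is fine. Lowering into the cup.

Emit:
{"api": "move_arm", "payload": {
  "series": [
    {"xyz": [0.003,0.0034,0.0136],"rotation": [0,0,0]},
    {"xyz": [0,0.0034,0.0136],"rotation": [0,0,0]},
    {"xyz": [0,0.0034,0.0136],"rotation": [0,0,0]},
    {"xyz": [0,0.0034,0.0136],"rotation": [0,0,0]},
    {"xyz": [0,0.0034,0.0136],"rotation": [0,0,0]},
    {"xyz": [0,0,0],"rotation": [0,0,0]},
    {"xyz": [0,0,0],"rotation": [0,0,0]}
  ]
}}

```text
t: 34.98
tcp_pos: [521.0, -314.1, 184.3]
ee_rot: [0.974, -0.191, 0.023, -0.119]
force: [-0.3, -0.7, 0.0]
opening: 9.8
```

Run:
```python
from h import *
tip([540.5,-294],-11,0,60)
```

```text
t 34.98 tcp [ 521.  -314.1  184.3] x [ 0.926 -0.377 -0.   ] y [-0.366 -0.899 -0.241] z [ 0.091  0.223 -0.97 ] F [-0.3 -0.7  0. ] op 9.8
 q [-0.48  1.4   0.94  1.65  0.37  0.88 -0.62] lean deg 14.0 tip [ 530.8 -290.    58.9] target [ 530.3 -289.8   60. ]  up in tool [-0.    -0.241 -0.97 ]
 shift tool m [-0.0006 -0.0002 -0.0011]
```

Emit:
{"api": "move_arm", "payload": {
  "series": [
    {"xyz": [0,0.0024,0.0097],"rotation": [0,0,0]},
    {"xyz": [0,0.0024,0.0097],"rotation": [0,0,0]},
    {"xyz": [0,0,0],"rotation": [0,0,0]}
  ]
}}

```text
t: 35.35
tcp_pos: [520.8, -313.6, 162.4]
ee_rot: [0.974, -0.191, 0.022, -0.12]
force: [0.2, -0.3, -0.6]
opening: 10.2
```

Emit:
{"api": "move_arm", "payload": {
  "series": [
    {"xyz": [0,0,0],"rotation": [0,0,0]},
    {"xyz": [0,0,0],"rotation": [0,0,0]},
    {"xyz": [0,0,0],"rotation": [0,0,0]},
    {"xyz": [0,0,0],"rotation": [0,0,0]},
    {"xyz": [0,-0.02,0],"rotation": [0,0,0]},
    {"xyz": [0,-0.04,0],"rotation": [0,0,0]},
    {"xyz": [0,-0.04,0],"rotation": [0,0,0]},
    {"xyz": [0,0,-0.05],"rotation": [0,0,0]},
    {"xyz": [0,0,-0.06],"rotation": [0,0,0]},
    {"xyz": [0,0,0],"rotation": [0,0,0]}
  ],
  "fingers": 0.035
}}

```text
t: 36.6
tcp_pos: [546.9, -250.8, 300.8]
ee_rot: [0.974, -0.192, 0.027, -0.118]
force: [-0.5, 0.1, -0.6]
opening: 34.9
```

Run:
```python
from h import *
o,_=st();s=shot("side","side9");t=shot("top","top9");tools(t)
a=cv2.resize(s[160:310,310:440],(520,600),interpolation=cv2.INTER_CUBIC);b=cv2.resize(t[150:240,360:430],(280,360),interpolation=cv2.INTER_CUBIC)
c=np.zeros((600,800,3),np.uint8);c[:,:520]=a;c[:360,520:]=b;cv2.imwrite("pics/c10.png",c)
```

```text
t 36.6 tcp [ 546.9 -250.8  300.8] x [ 0.925 -0.381  0.008] y [-0.368 -0.898 -0.241] z [ 0.099  0.22  -0.971] F [-0.5  0.1 -0.6] op 34.9
red centre [470.6 213.6] ang 6.7 k -44.0 45.0 30mm up +x: [500.4 217.1]
yel centre [889.6 574.3] ang -86.8 k -52.0 61.0 30mm up +x: [891.3 544.3]
yel centre [562.3 560.8] ang 88.6 k -47.0 58.0 30mm up +x: [563.  590.8]
yel centre [365.6 498.5] ang -89.5 k -49.0 49.0 30mm up +x: [365.8 468.5]
yel centre [350.5 484. ] ang -90.0 k -44.0 46.0 30mm up +x: [350.5 454. ]
```

View pics/c10.png

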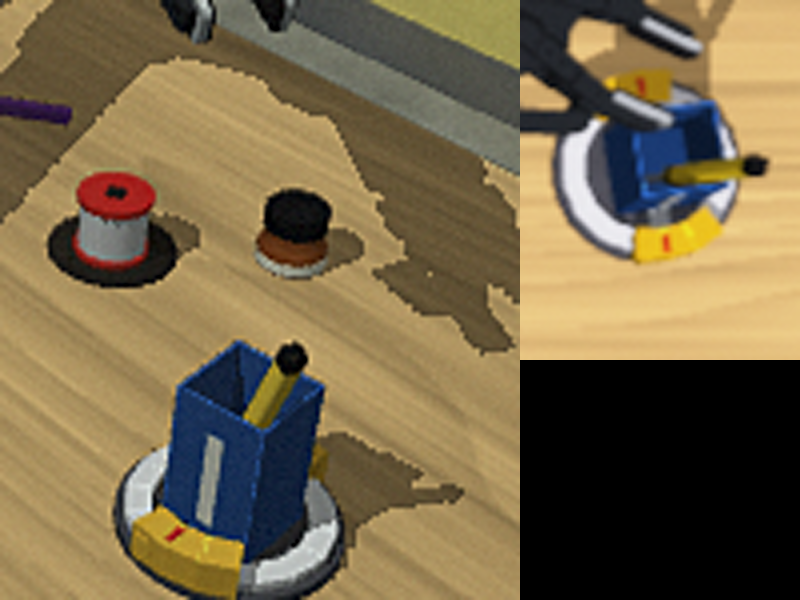

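Yellow stands in the cup leaning to -y, butt at crop (290,355). Green was not listed this time, so I'm locating it by numbers.

Run:
```python
from h import *
t=cv2.imread("pics/top9.png");s=cv2.imread("pics/side9.png")
for n,im in(("top",t),("side",s)):
  for A,c,p in blobs(mask(im,(45,70,30),(90,255,255)),15):
    W=p2w(n,p,9)[:,:2];r=cv2.minAreaRect(W.astype(np.float32));print(n,A,np.round(c),"world",np.round(p2w(n,c,9)[0]),"size",np.round(r[1]),round(r[2]))
```

```text
top 700 [433.  71.] world [ 880. -416.    9.] size [108.  59.] 18
top 527 [395.  72.] world [ 878. -312.    9.] size [87. 48.] 51
top 117 [121.  72.] world [885. 456.   9.] size [30. 32.] 6
top 308 [504. 134.] world [ 701. -607.    9.] size [42. 57.] 34
side 101 [202. 181.] world [483. 356.   9.] size [92. 23.] 8
side 400 [463. 240.] world [ 868. -322.    9.] size [86. 49.] 52
side 629 [501. 261.] world [ 867. -426.    9.] size [111.  59.] 17
side 564 [541. 332.] world [ 723. -593.    9.] size [46. 62.] 34
```

Emit:
{"api": "move_arm", "payload": {
  "series": [
    {"xyz": [0,0,0],"rotation": [10.6,0,0]},
    {"xyz": [0,0,0],"rotation": [10.6,0,0]},
    {"xyz": [0,0,0],"rotation": [10.6,0,0]},
    {"xyz": [0,0,0],"rotation": [10.6,0,0]},
    {"xyz": [0,0,0],"rotation": [10.6,0,0]},
    {"xyz": [0,0,0],"rotation": [10.6,0,0]},
    {"xyz": [0,0,0],"rotation": [10.6,0,0]},
    {"xyz": [0,0,0],"rotation": [1.8,-9.9,0]},
    {"xyz": [0,0,0],"rotation": [0,-9.9,0]},
    {"xyz": [0,0,0],"rotation": [0,-9.9,0]},
    {"xyz": [0,0,0],"rotation": [0,-9.9,0]},
    {"xyz": [0,0,0],"rotation": [0,-9.9,0]},
    {"xyz": [0,0,0],"rotation": [0,-9.9,0]},
    {"xyz": [0,0,0],"rotation": [0,-9.9,0]},
    {"xyz": [0,0,0],"rotation": [0,-9.9,0]},
    {"xyz": [0,0,0],"rotation": [0,-9.9,0]},
    {"xyz": [0,0,0],"rotation": [0,-9.9,0]},
    {"xyz": [0,0,0],"rotation": [0,-9.9,0]},
    {"xyz": [0,0,0],"rotation": [0,-9.9,0]},
    {"xyz": [0,0,0],"rotation": [0,0,0]}
  ],
  "fingers": 0.05
}}

```text
t: 39.2
tcp_pos: [547.4, -248.1, 293.3]
ee_rot: [-0.468, -0.527, 0.528, 0.473]
force: [0.0, -0.5, 0.0]
opening: 49.8
```

Run:
```python
from h import *
to([502.4,217.3,100],96.7);print(np.round(arm.get_obs()['q'],2))
```

```text
t 39.2 tcp [ 547.4 -248.1  293.3] x [-0.114  0.993  0.004] y [-0.005  0.003 -1.   ] z [-0.993 -0.114  0.005] F [ 0.  -0.5  0. ] op 49.8
 shift tool xyz m [ 0.4668  0.195  -0.0095]
 jaw heading 96.6 rot about tool y -0.1 (tool y down)
[ 0.49  0.6  -0.25  1.57  0.17  1.    1.88]
```

Emit:
{"api": "move_arm", "payload": {
  "series": [
    {"xyz": [0.0519,0.0217,-0.0011],"rotation": [0,0,0]},
    {"xyz": [0.0519,0.0217,-0.0011],"rotation": [0,0,0]},
    {"xyz": [0.0519,0.0217,-0.0011],"rotation": [0,0,0]},
    {"xyz": [0.0519,0.0217,-0.0011],"rotation": [0,0,0]},
    {"xyz": [0.0519,0.0217,-0.0011],"rotation": [0,0,0]},
    {"xyz": [0.0519,0.0217,-0.0011],"rotation": [0,0,0]},
    {"xyz": [0.0519,0.0217,-0.0011],"rotation": [0,0,0]},
    {"xyz": [0.0519,0.0217,-0.0011],"rotation": [0,0,0]},
    {"xyz": [0.0519,0.0217,-0.0011],"rotation": [0,0,0]},
    {"xyz": [0,0,0],"rotation": [0,0,0]},
    {"xyz": [0,0,0],"rotation": [0,0,0]}
  ]
}}

```text
t: 40.58
tcp_pos: [502.6, 216.1, 99.5]
ee_rot: [-0.47, -0.527, 0.529, 0.472]
force: [0.2, -1.5, -1.1]
opening: 49.9
```

Run:
```python
from h import *
to([502.4,217.3,12],96.7);s=shot("side","side10")
for k,q0,g in(("red",[470.6,213.6,9],None),("green",[482.9,356.5,9],None)):
  q=w2p("side",q0)[0];print(k,"exp",q,[ (b[0],b[1]) for b in blobs(mask(s,*COL[k]),40) if np.linalg.norm(b[1]-q)<25])
```

```text
t 40.58 tcp [502.6 216.1  99.5] x [-0.114  0.993 -0.   ] y [-0.004 -0.001 -1.   ] z [-0.993 -0.114  0.004] F [ 0.2 -1.5 -1.1] op 49.9
 shift tool xyz m [ 0.0012  0.0875 -0.0003]
 jaw heading 96.5 rot about tool y -0.2 (tool y down)
red exp [221.85326507 201.32047717] [(np.int32(98), array([222.25510204, 201.54081633]))]
green exp [201.76297026 180.94844127] [(np.int32(98), array([201.93877551, 180.97959184]))]
```

Emit:
{"api": "move_arm", "payload": {
  "series": [
    {"xyz": [0.0012,0.03,0],"rotation": [0,0,0]},
    {"xyz": [0,0.03,0],"rotation": [0,0,0]},
    {"xyz": [0,0.02,0],"rotation": [0,0,0]},
    {"xyz": [0,0.0065,0],"rotation": [0,0,0]},
    {"xyz": [0,0,0],"rotation": [0,0,0]},
    {"xyz": [0,0,0],"rotation": [0,0,0]}
  ]
}}

```text
t: 41.38
tcp_pos: [503.2, 217.8, 14.4]
ee_rot: [0.47, 0.528, -0.528, -0.471]
force: [0.3, 0.8, 0.0]
opening: 49.9
```

Emit:
{"api": "move_arm", "payload": {
  "series": [
    {"xyz": [0,0,0],"rotation": [0,0,0]},
    {"xyz": [0,0,0],"rotation": [0,0,0]},
    {"xyz": [0,0,0],"rotation": [0,0,0]},
    {"xyz": [0,0,0],"rotation": [0,0,0]},
    {"xyz": [0,0,0],"rotation": [0,0,0]},
    {"xyz": [0,0,0],"rotation": [0,0,0]},
    {"xyz": [0,-0.02,0],"rotation": [0,0,0]},
    {"xyz": [0,-0.05,0],"rotation": [0,0,0]},
    {"xyz": [0,-0.05,0],"rotation": [0,0,0]},
    {"xyz": [0,-0.06,0],"rotation": [0,0,0]},
    {"xyz": [0,-0.06,0],"rotation": [0,0,0]},
    {"xyz": [0,-0.06,0],"rotation": [0,0,0]},
    {"xyz": [0,0,0],"rotation": [0,0,0]}
  ],
  "fingers": 0.0,
  "grip_force": 60
}}

```text
t: 43.0
tcp_pos: [505.9, 219.0, 318.3]
ee_rot: [0.471, 0.531, -0.525, -0.47]
force: [-0.2, -0.2, -1.0]
opening: 10.0
```

Emit:
{"api": "move_arm", "payload": {
  "series": [
    {"xyz": [-0.0544,0,0.0026],"rotation": [0,0,0]},
    {"xyz": [-0.0544,0,0.0026],"rotation": [0,0,0]},
    {"xyz": [-0.0544,0,0.0026],"rotation": [0,0,0]},
    {"xyz": [-0.0544,0,0.0026],"rotation": [0,0,0]},
    {"xyz": [-0.0544,0,0.0026],"rotation": [0,0,0]},
    {"xyz": [-0.0544,0,0.0026],"rotation": [0,0,0]},
    {"xyz": [-0.0544,0,0.0026],"rotation": [0,0,0]},
    {"xyz": [-0.0544,0,0.0026],"rotation": [0,0,0]},
    {"xyz": [-0.0544,0,0.0026],"rotation": [0,0,0]},
    {"xyz": [-0.0544,0,0.0026],"rotation": [0,0,0]},
    {"xyz": [0,0,0],"rotation": [0,0,0]}
  ]
}}

```text
t: 44.38
tcp_pos: [537.7, -331.8, 310.4]
ee_rot: [-0.471, -0.524, 0.528, 0.474]
force: [0.5, 0.7, -0.9]
opening: 9.9
```

Emit:
{"api": "move_arm", "payload": {
  "series": [
    {"xyz": [0,0,0],"rotation": [0,9.9,0]},
    {"xyz": [0,0,0],"rotation": [0,9.9,0]},
    {"xyz": [0,0,0],"rotation": [0,9.9,0]},
    {"xyz": [0,0,0],"rotation": [0,9.9,0]},
    {"xyz": [0,0,0],"rotation": [0,9.9,0]},
    {"xyz": [0,0,0],"rotation": [0,9.9,0]},
    {"xyz": [0,0,0],"rotation": [0,9.9,0]},
    {"xyz": [0,0,0],"rotation": [0,9.9,0]},
    {"xyz": [0,0,0],"rotation": [0,9.9,0]},
    {"xyz": [0,0,0],"rotation": [0,9.9,0]},
    {"xyz": [0,0,0],"rotation": [0,9.9,0]},
    {"xyz": [0,0,0],"rotation": [0,9.9,0]},
    {"xyz": [0,0,0],"rotation": [0,0,0]}
  ]
}}

```text
t: 46.0
tcp_pos: [540.2, -324.1, 311.4]
ee_rot: [-0.694, 0.137, -0.133, 0.695]
force: [0.9, 0.2, -0.3]
opening: 10.0
```

Emit:
{"api": "move_arm", "payload": {
  "series": [
    {"xyz": [0,0,0],"rotation": [-7.6,0,0]},
    {"xyz": [0,0,0],"rotation": [-7.6,0,0]},
    {"xyz": [0,0,0],"rotation": [-7.6,0,0]},
    {"xyz": [0,0,0],"rotation": [-7.6,0,0]},
    {"xyz": [0,0,0],"rotation": [-7.6,0,0]},
    {"xyz": [0,0,0],"rotation": [-7.6,0,0]},
    {"xyz": [0,0,0],"rotation": [-7.6,0,0]},
    {"xyz": [0,0,0],"rotation": [-7.6,0,0]},
    {"xyz": [0,0,0],"rotation": [-7.6,0,0]},
    {"xyz": [0,0,0],"rotation": [-7.6,0,0]},
    {"xyz": [0,0,0],"rotation": [0,0,0]},
    {"xyz": [0,0,0],"rotation": [0,0,0]}
  ]
}}

```text
t: 47.5
tcp_pos: [540.1, -326.2, 313.6]
ee_rot: [0.974, -0.191, 0.022, -0.121]
force: [-0.7, 0.4, 0.4]
opening: 9.9
```

Run:
```python
from h import *
tip([540.5,-294],13,0,120)
```

```text
t 47.5 tcp [ 540.1 -326.2  313.6] x [ 0.926 -0.378 -0.004] y [-0.367 -0.898 -0.243] z [ 0.089  0.227 -0.97 ] F [-0.7  0.4  0.4] op 9.9
 q [-0.49  1.26  1.1   1.6   0.35  0.95 -0.38] lean deg 14.1 tip [ 549.6 -301.7  188.2] target [ 552.5 -298.9  120. ]  up in tool [-0.004 -0.243 -0.97 ]
 shift tool m [0.0019 0.0131 0.067 ]
```

Run:
```python
from h import *
t=cv2.imread("pics/top9.png")[150:240,360:430]
b=max(blobs(mask(t,(20,100,50),(33,255,255))),key=lambda b:b[0] if 0 else -abs(b[1][0]-45)-abs(b[1][1]-43));p=b[2]+[360,150];print(b[0],p.min(0),p.max(0))
print("butt z150",p2w("top",[[418.5,191]],150),"yellow left end @~z60",p2w("top",[p[p[:,0].argmin()]],60),"right end z140",p2w("top",[p[p[:,0].argmax()]],140),"rim c",p2w("top",[393.3+.7,191],103))
```

```text
98 [397. 189.] [416. 195.]
butt z150 [[ 523.45703522 -331.43335787  150.        ]] yellow left end @~z60 [[ 533.64297104 -298.14238071   60.        ]] right end z140 [[ 519.89111783 -327.6901265   140.        ]] rim c [[ 530.26462346 -281.33560845  103.        ]]
```

Emit:
{"api": "move_arm", "payload": {
  "series": [
    {"xyz": [0.0019,0.0066,0.0335],"rotation": [0,0,0]},
    {"xyz": [0,0.0066,0.0335],"rotation": [0,0,0]},
    {"xyz": [0,0.0036,0.0145],"rotation": [0,0,0]},
    {"xyz": [0,0.0036,0.0145],"rotation": [0,0,0]},
    {"xyz": [0,0.0036,0.0145],"rotation": [0,0,0]},
    {"xyz": [0,0.0036,0.0145],"rotation": [0,0,0]},
    {"xyz": [0,0,0],"rotation": [0,0,0]},
    {"xyz": [0,0,0],"rotation": [0,0,0]}
  ]
}}

```text
t: 48.5
tcp_pos: [543.2, -323.3, 185.5]
ee_rot: [0.974, -0.191, 0.022, -0.119]
force: [-0.5, -0.8, 0.6]
opening: 9.8
```

Run:
```python
from h import *
tip([540.5,-294],13,0,60)
s=shot("side","side11");t=shot("top","top11")
a=cv2.resize(s[160:310,310:440],(520,600),interpolation=cv2.INTER_CUBIC);b=cv2.resize(t[150:240,360:430],(280,360),interpolation=cv2.INTER_CUBIC)
c=np.zeros((600,800,3),np.uint8);c[:,:520]=a;c[:360,520:]=b;cv2.imwrite("pics/c11.png",c)
```

```text
t 48.5 tcp [ 543.2 -323.3  185.5] x [ 0.926 -0.377 -0.003] y [-0.367 -0.899 -0.241] z [ 0.088  0.224 -0.971] F [-0.5 -0.8  0.6] op 9.8
 q [-0.47  1.44  1.02  1.58  0.27  0.9  -0.5 ] lean deg 13.9 tip [ 552.7 -299.1   60.1] target [ 552.5 -298.9   60. ]  up in tool [-0.003 -0.241 -0.971]
 shift tool m [-0.0002 -0.0001  0.0001]
```

View pics/c11.png

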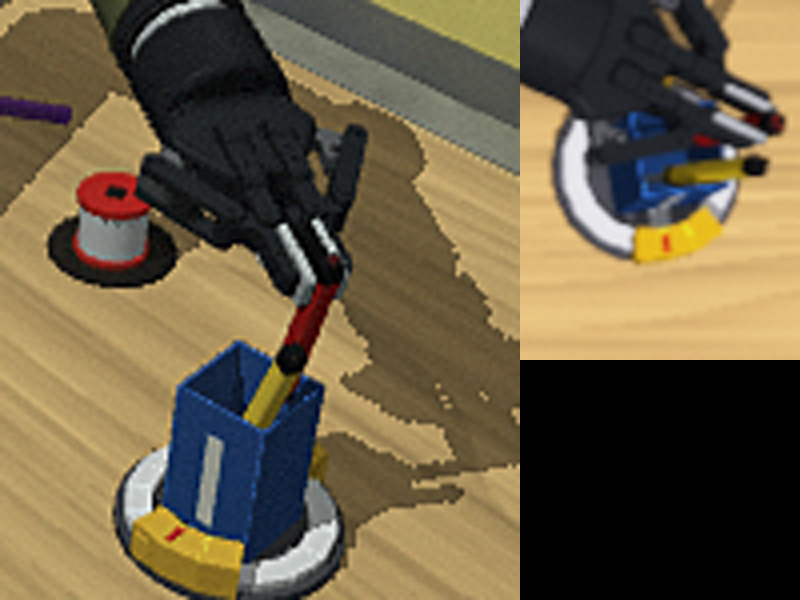

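Red's shaft is inside the cup beside yellow, with the gripper above yellow's butt (crop (290,358)). Releasing and backing out.

Emit:
{"api": "move_arm", "payload": {
  "series": [
    {"xyz": [0,0,0],"rotation": [0,0,0]},
    {"xyz": [0,0,0],"rotation": [0,0,0]},
    {"xyz": [0,0,0],"rotation": [0,0,0]},
    {"xyz": [0,0,0],"rotation": [0,0,0]},
    {"xyz": [0,-0.02,0],"rotation": [0,0,0]},
    {"xyz": [0,-0.04,0],"rotation": [0,0,0]},
    {"xyz": [0,-0.04,0],"rotation": [0,0,0]},
    {"xyz": [0,0,-0.05],"rotation": [0,0,0]},
    {"xyz": [0,0,-0.06],"rotation": [0,0,0]},
    {"xyz": [0,0,0],"rotation": [0,0,0]}
  ],
  "fingers": 0.026
}}

```text
t: 49.85
tcp_pos: [569.2, -260.2, 322.2]
ee_rot: [0.974, -0.192, 0.026, -0.118]
force: [0.2, -0.8, -0.7]
opening: 25.9
```

Run:
```python
from h import *
st();s=shot("side","side12");t=shot("top","top12")
for n,im,x0,y0,x1,y1 in(("side",s,310,160,440,310),("top",t,375,165,430,225)):
  for k in("red","yel"):
    for A,c,p in blobs(mask(im[y0:y1,x0:x1],*COL[k]),6): print(n,k,A,np.round(c+[x0,y0]),"ext",p.min(0)+[x0,y0],p.max(0)+[x0,y0])
```

```text
t 49.85 tcp [ 569.2 -260.2  322.2] x [ 0.925 -0.38   0.005] y [-0.368 -0.898 -0.24 ] z [ 0.096  0.22  -0.971] F [ 0.2 -0.8 -0.7] op 25.9
side red 182 [339. 209.] ext [329. 203.] [348. 214.]
side red 48 [337. 224.] ext [328. 219.] [346. 227.]
side red 13 [383. 257.] ext [381. 252.] [386. 262.]
side yel 9332 [372. 238.] ext [310. 160.] [439. 309.]
side yel 333 [427. 165.] ext [403. 160.] [439. 176.]
side yel 10 [384. 248.] ext [383. 246.] [385. 249.]
side yel 106 [377. 259.] ext [371. 250.] [383. 266.]
side yel 401 [356. 298.] ext [342. 286.] [370. 309.]
top red 49 [406. 186.] ext [398. 184.] [414. 187.]
top red 11 [418. 186.] ext [417. 184.] [419. 187.]
top yel 42 [420. 168.] ext [413. 165.] [429. 169.]
top yel 167 [386. 173.] ext [375. 167.] [397. 179.]
top yel 6 [412. 168.] ext [410. 168.] [413. 169.]
top yel 101 [407. 193.] ext [397. 189.] [417. 195.]
top yel 30 [422. 198.] ext [415. 198.] [429. 199.]
top yel 350 [406. 209.] ext [388. 202.] [429. 216.]
top yel 129 [410. 222.] ext [384. 219.] [429. 224.]
```

Emit:
{"api": "move_arm", "payload": {
  "series": [
    {"xyz": [0,0,0],"rotation": [10.6,0,0]},
    {"xyz": [0,0,0],"rotation": [10.6,0,0]},
    {"xyz": [0,0,0],"rotation": [10.6,0,0]},
    {"xyz": [0,0,0],"rotation": [10.6,0,0]},
    {"xyz": [0,0,0],"rotation": [10.6,0,0]},
    {"xyz": [0,0,0],"rotation": [10.6,0,0]},
    {"xyz": [0,0,0],"rotation": [10.6,0,0]},
    {"xyz": [0,0,0],"rotation": [1.8,-10,0]},
    {"xyz": [0,0,0],"rotation": [0,-10,0]},
    {"xyz": [0,0,0],"rotation": [0,-10,0]},
    {"xyz": [0,0,0],"rotation": [0,-10,0]},
    {"xyz": [0,0,0],"rotation": [0,-10,0]},
    {"xyz": [0,0,0],"rotation": [0,-10,0]},
    {"xyz": [0,0,0],"rotation": [0,-10,0]},
    {"xyz": [0,0,0],"rotation": [0,-10,0]},
    {"xyz": [0,0,0],"rotation": [0,-10,0]},
    {"xyz": [0,0,0],"rotation": [0,-10,0]},
    {"xyz": [0,0,0],"rotation": [0,-10,0]},
    {"xyz": [0,0,0],"rotation": [0,-10,0]},
    {"xyz": [0,0,0],"rotation": [0,0,0]}
  ],
  "fingers": 0.05
}}

```text
t: 52.45
tcp_pos: [569.9, -257.4, 314.3]
ee_rot: [-0.462, -0.532, 0.533, 0.468]
force: [0.3, -0.9, -0.5]
opening: 50.2
```

Run:
```python
from h import *
to([514.7,360.8,100],97.7)
```

```text
t 52.45 tcp [ 569.9 -257.4  314.3] x [-0.135  0.991  0.005] y [-0.008  0.004 -1.   ] z [-0.991 -0.135  0.007] F [ 0.3 -0.9 -0.5] op 50.2
 shift tool xyz m [ 0.6189  0.2172 -0.0304]
 jaw heading 97.8 rot about tool y 0.1 (tool y down)
```

Emit:
{"api": "move_arm", "payload": {
  "series": [
    {"xyz": [0.0563,0.0197,-0.0028],"rotation": [0,0,0]},
    {"xyz": [0.0563,0.0197,-0.0028],"rotation": [0,0,0]},
    {"xyz": [0.0563,0.0197,-0.0028],"rotation": [0,0,0]},
    {"xyz": [0.0563,0.0197,-0.0028],"rotation": [0,0,0]},
    {"xyz": [0.0563,0.0197,-0.0028],"rotation": [0,0,0]},
    {"xyz": [0.0563,0.0197,-0.0028],"rotation": [0,0,0]},
    {"xyz": [0.0563,0.0197,-0.0028],"rotation": [0,0,0]},
    {"xyz": [0.0563,0.0197,-0.0028],"rotation": [0,0,0]},
    {"xyz": [0.0563,0.0197,-0.0028],"rotation": [0,0,0]},
    {"xyz": [0.0563,0.0197,-0.0028],"rotation": [0,0,0]},
    {"xyz": [0.0563,0.0197,-0.0028],"rotation": [0,0,0]},
    {"xyz": [0,0,0],"rotation": [0,0,0]},
    {"xyz": [0,0,0],"rotation": [0,0,0]}
  ]
}}

```text
t: 54.08
tcp_pos: [514.6, 359.5, 99.7]
ee_rot: [-0.463, -0.531, 0.534, 0.467]
force: [0.0, 0.0, 0.3]
opening: 50.0
```

Run:
```python
from h import *
to([514.7,360.8,12],97.7);s=shot("side","side13");t=shot("top","top13")
q=w2p("side",[482.9,356.5,9])[0];print("green exp",q,[ (b[0],b[1]) for b in blobs(mask(s,*COL["green"]),40) if np.linalg.norm(b[1]-q)<25])
th=np.radians(7.5);e=np.array([[np.cos(th),np.sin(th),0],[-np.sin(th),np.cos(th),0]])
print("cup rim top px",np.round((w2p("top",[np.array([540.5,-294,103])+a*28*e[0]+b*28*e[1] for a,b in((-1,-1),(1,-1),(1,1),(-1,1),(0,0))])-[365,160])*8+3.5).tolist())
a=cv2.resize(t[160:230,365:435],(560,560),interpolation=cv2.INTER_CUBIC)
b=cv2.resize(s[225:285,355:415],(240,240),interpolation=cv2.INTER_CUBIC)
c=np.zeros((560,800,3),np.uint8);c[:,:560]=a;c[:240,560:]=b;cv2.imwrite("pics/c12.png",c)
```

```text
t 54.08 tcp [514.6 359.5  99.7] x [-0.135  0.991  0.001] y [-0.007  0.    -1.   ] z [-0.991 -0.135  0.006] F [0.  0.  0.3] op 50.0
 shift tool xyz m [ 0.0011  0.0877 -0.0009]
 jaw heading 97.7 rot about tool y 0.0 (tool y down)
green exp [201.76297026 180.94844127] [(np.int32(98), array([201.93877551, 180.97959184]))]
cup rim top px [[376.0, 294.0], [348.0, 122.0], [174.0, 145.0], [201.0, 318.0], [275.0, 220.0]]
```

View pics/c12.png

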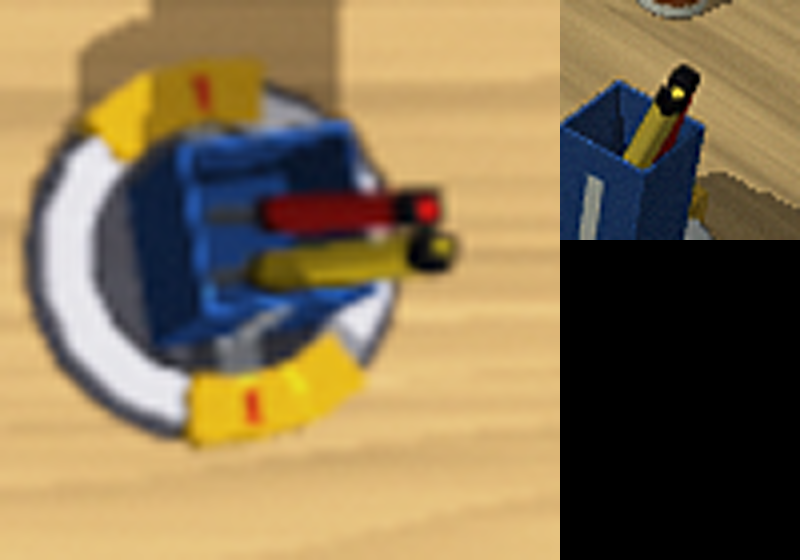

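Red lies at the cup's centre lane, tip side (205,212) and butt (430,210). Yellow is on the -x side. The +x lane (crop y 130–190) is free for green. Picking up green.

Emit:
{"api": "move_arm", "payload": {
  "series": [
    {"xyz": [0.0011,0.03,-0.0005],"rotation": [0,0,0]},
    {"xyz": [0,0.03,0],"rotation": [0,0,0]},
    {"xyz": [0,0.02,0],"rotation": [0,0,0]},
    {"xyz": [0,0.007,0],"rotation": [0,0,0]},
    {"xyz": [0,0,0],"rotation": [0,0,0]},
    {"xyz": [0,0,0],"rotation": [0,0,0]}
  ]
}}

```text
t: 54.92
tcp_pos: [515.5, 361.8, 14.6]
ee_rot: [-0.463, -0.533, 0.533, 0.467]
force: [0.3, 0.4, -0.2]
opening: 50.3
```

Emit:
{"api": "move_arm", "payload": {
  "series": [
    {"xyz": [0,0,0],"rotation": [0,0,0]},
    {"xyz": [0,0,0],"rotation": [0,0,0]},
    {"xyz": [0,0,0],"rotation": [0,0,0]},
    {"xyz": [0,0,0],"rotation": [0,0,0]},
    {"xyz": [0,0,0],"rotation": [0,0,0]},
    {"xyz": [0,0,0],"rotation": [0,0,0]},
    {"xyz": [0,-0.02,0],"rotation": [0,0,0]},
    {"xyz": [0,-0.05,0],"rotation": [0,0,0]},
    {"xyz": [0,-0.05,0],"rotation": [0,0,0]},
    {"xyz": [0,-0.06,0],"rotation": [0,0,0]},
    {"xyz": [0,-0.06,0],"rotation": [0,0,0]},
    {"xyz": [0,-0.06,0],"rotation": [0,0,0]},
    {"xyz": [0,0,0],"rotation": [0,0,0]}
  ],
  "fingers": 0.0,
  "grip_force": 60
}}

```text
t: 56.55
tcp_pos: [519.0, 362.5, 320.4]
ee_rot: [0.464, 0.536, -0.529, -0.466]
force: [0.4, 0.4, -0.7]
opening: 9.9
```

Run:
```python
from h import *
to([557,-310,316],97.7)
```

```text
t 56.55 tcp [519.  362.5 320.4] x [-0.136  0.991  0.009] y [ 0.004  0.01  -1.   ] z [-0.991 -0.136 -0.006] F [ 0.4  0.4 -0.7] op 9.9
 shift tool xyz m [-0.6714 -0.002   0.0537]
 jaw heading 97.8 rot about tool y 0.1 (tool y down)
```

Emit:
{"api": "move_arm", "payload": {
  "series": [
    {"xyz": [-0.056,0,0.0045],"rotation": [0,0,0]},
    {"xyz": [-0.056,0,0.0045],"rotation": [0,0,0]},
    {"xyz": [-0.056,0,0.0045],"rotation": [0,0,0]},
    {"xyz": [-0.056,0,0.0045],"rotation": [0,0,0]},
    {"xyz": [-0.056,0,0.0045],"rotation": [0,0,0]},
    {"xyz": [-0.056,0,0.0045],"rotation": [0,0,0]},
    {"xyz": [-0.056,0,0.0045],"rotation": [0,0,0]},
    {"xyz": [-0.056,0,0.0045],"rotation": [0,0,0]},
    {"xyz": [-0.056,0,0.0045],"rotation": [0,0,0]},
    {"xyz": [-0.056,0,0.0045],"rotation": [0,0,0]},
    {"xyz": [-0.056,0,0.0045],"rotation": [0,0,0]},
    {"xyz": [-0.056,0,0.0045],"rotation": [0,0,0]},
    {"xyz": [0,0,0],"rotation": [0,0,0]}
  ]
}}

```text
t: 58.18
tcp_pos: [551.8, -318.7, 311.1]
ee_rot: [-0.465, -0.528, 0.533, 0.469]
force: [-0.7, 0.6, -1.0]
opening: 10.0
```

Emit:
{"api": "move_arm", "payload": {
  "series": [
    {"xyz": [0,0,0],"rotation": [0,10,0]},
    {"xyz": [0,0,0],"rotation": [0,10,0]},
    {"xyz": [0,0,0],"rotation": [0,10,0]},
    {"xyz": [0,0,0],"rotation": [0,10,0]},
    {"xyz": [0,0,0],"rotation": [0,10,0]},
    {"xyz": [0,0,0],"rotation": [0,10,0]},
    {"xyz": [0,0,0],"rotation": [0,10,0]},
    {"xyz": [0,0,0],"rotation": [0,10,0]},
    {"xyz": [0,0,0],"rotation": [0,10,0]},
    {"xyz": [0,0,0],"rotation": [0,10,0]},
    {"xyz": [0,0,0],"rotation": [0,10,0]},
    {"xyz": [0,0,0],"rotation": [0,10,0]},
    {"xyz": [0,0,0],"rotation": [0,0,0]}
  ]
}}

```text
t: 59.8
tcp_pos: [554.4, -310.8, 311.4]
ee_rot: [-0.693, 0.138, -0.132, 0.695]
force: [-0.1, -0.1, -0.7]
opening: 9.6
```

Emit:
{"api": "move_arm", "payload": {
  "series": [
    {"xyz": [0,0,0],"rotation": [-7.6,0,0]},
    {"xyz": [0,0,0],"rotation": [-7.6,0,0]},
    {"xyz": [0,0,0],"rotation": [-7.6,0,0]},
    {"xyz": [0,0,0],"rotation": [-7.6,0,0]},
    {"xyz": [0,0,0],"rotation": [-7.6,0,0]},
    {"xyz": [0,0,0],"rotation": [-7.6,0,0]},
    {"xyz": [0,0,0],"rotation": [-7.6,0,0]},
    {"xyz": [0,0,0],"rotation": [-7.6,0,0]},
    {"xyz": [0,0,0],"rotation": [-7.6,0,0]},
    {"xyz": [0,0,0],"rotation": [-7.6,0,0]},
    {"xyz": [0,0,0],"rotation": [-7.6,0,0]},
    {"xyz": [0,0,0],"rotation": [0,0,0]},
    {"xyz": [0,0,0],"rotation": [0,0,0]}
  ]
}}

```text
t: 61.42
tcp_pos: [554.4, -312.6, 313.0]
ee_rot: [0.98, -0.192, 0.008, -0.056]
force: [0.5, 0.2, 0.4]
opening: 10.1
```

Run:
```python
from h import *
tip([557,-288.8],0,0,120)
```

```text
t 61.42 tcp [ 554.4 -312.6  313. ] x [ 0.926 -0.378 -0.006] y [-0.376 -0.92  -0.113] z [ 0.037  0.107 -0.994] F [0.5 0.2 0.4] op 10.1
 q [-0.53  1.42  1.25  1.55  0.23  0.98 -0.29] lean deg 6.5 tip [ 557.3 -303.5  185.3] target [ 557.  -288.8  120. ]  up in tool [-0.006 -0.113 -0.994]
 shift tool m [-0.0054 -0.006   0.0664]
```

Emit:
{"api": "move_arm", "payload": {
  "series": [
    {"xyz": [-0.0018,-0.002,0.0222],"rotation": [0,0,0]},
    {"xyz": [-0.0018,-0.002,0.0222],"rotation": [0,0,0]},
    {"xyz": [-0.0018,-0.002,0.0222],"rotation": [0,0,0]},
    {"xyz": [0,0,0],"rotation": [0,0,0]},
    {"xyz": [0,0,0],"rotation": [0,0,0]}
  ]
}}

```text
t: 62.05
tcp_pos: [554.3, -297.9, 247.3]
ee_rot: [0.98, -0.192, 0.008, -0.054]
force: [-1.6, 0.1, -0.8]
opening: 9.9
```

Run:
```python
from h import *
tip([557,-288.8],0,0,60)
s=shot("side","side14")
m=mask(s,(45,70,30),(90,255,255));o,Rm=st()
for A,c,p in blobs(m,20):
  if abs(c[0]-380)<40: print("green px",A,c,p.min(0),p.max(0))
b=-Rm[:,2];t=o["tcp_pos"]+5*Rm[:,1]-128*b
print("pred tip px",w2p("side",t),"pred handle 45-120",w2p("side",[t+45*b,t+120*b]))
```

```text
t 62.05 tcp [ 554.3 -297.9  247.3] x [ 0.926 -0.377 -0.006] y [-0.376 -0.92  -0.11 ] z [ 0.036  0.104 -0.994] F [-1.6  0.1 -0.8] op 9.9
 q [-0.55  1.51  1.21  1.54  0.18  0.99 -0.36] lean deg 6.3 tip [ 557.  -289.2  119.5] target [ 557.  -288.8   60. ]  up in tool [-0.006 -0.11  -0.994]
 shift tool m [0.0002 0.0062 0.0592]
t 62.1 tcp [ 554.3 -297.9  247.7] x [ 0.926 -0.378 -0.005] y [-0.376 -0.92  -0.11 ] z [ 0.037  0.104 -0.994] F [-0.6  0.7 -0.1] op 10.1
green px 234 [384.36324786 212.83760684] [377. 196.] [392. 229.]
pred tip px [[376.11711873 244.50634026]] pred handle 45-120 [[380.03307658 228.75713769]
 [387.14763749 200.14379062]]
```

Emit:
{"api": "move_arm", "payload": {
  "series": [
    {"xyz": [0,0.0013,0.0124],"rotation": [0,0,0]},
    {"xyz": [0,0.0013,0.0124],"rotation": [0,0,0]},
    {"xyz": [0,0.0013,0.0124],"rotation": [0,0,0]},
    {"xyz": [0,0.0013,0.0124],"rotation": [0,0,0]},
    {"xyz": [0,0,0],"rotation": [0,0,0]},
    {"xyz": [0,0,0],"rotation": [0,0,0]}
  ]
}}

```text
t: 62.85
tcp_pos: [554.2, -297.4, 197.2]
ee_rot: [0.98, -0.192, 0.008, -0.055]
force: [0.5, 0.3, 0.6]
opening: 10.1
```

Emit:
{"api": "move_arm", "payload": {
  "series": [
    {"xyz": [0,0.0013,0.0124],"rotation": [0,0,0]},
    {"xyz": [0,0.0013,0.0124],"rotation": [0,0,0]},
    {"xyz": [0,0,0],"rotation": [0,0,0]},
    {"xyz": [0,0,0],"rotation": [0,0,0]}
  ]
}}

```text
t: 63.35
tcp_pos: [554.0, -297.1, 171.9]
ee_rot: [0.98, -0.192, 0.008, -0.055]
force: [-0.2, 0.5, -0.2]
opening: 10.0
```

Run:
```python
from h import *
tip([557,-288.8],0,0,45)
s=shot("side","side15")
for A,c,p in blobs(mask(s,(45,70,30),(90,255,255)),20):
  if abs(c[0]-380)<40: print("green px",A,c,p.min(0),p.max(0))
```

```text
t 63.35 tcp [ 554.  -297.1  171.9] x [ 0.926 -0.377 -0.006] y [-0.376 -0.92  -0.11 ] z [ 0.036  0.104 -0.994] F [-0.2  0.5 -0.2] op 10.0
 q [-0.54  1.61  1.16  1.5   0.13  0.99 -0.42] lean deg 6.3 tip [ 556.8 -288.3   44.2] target [ 557.  -288.8   45. ]  up in tool [-0.006 -0.11  -0.994]
 shift tool m [ 0.0004  0.0002 -0.0009]
green px 165 [379.14545455 240.8969697 ] [372. 228.] [386. 258.]
```

No contact, and green moved as predicted. Releasing, backing out and rising.

Emit:
{"api": "move_arm", "payload": {
  "series": [
    {"xyz": [0,0,0],"rotation": [0,0,0]},
    {"xyz": [0,0,0],"rotation": [0,0,0]},
    {"xyz": [0,0,0],"rotation": [0,0,0]},
    {"xyz": [0,0,0],"rotation": [0,0,0]},
    {"xyz": [0,-0.015,0],"rotation": [0,0,0]},
    {"xyz": [0,-0.03,0],"rotation": [0,0,0]},
    {"xyz": [0,-0.05,0],"rotation": [0,0,0]},
    {"xyz": [0,-0.05,0],"rotation": [0,0,0]},
    {"xyz": [0,0,-0.05],"rotation": [0,0,0]},
    {"xyz": [0,0,-0.06],"rotation": [0,0,0]},
    {"xyz": [0,-0.05,0],"rotation": [0,0,0]},
    {"xyz": [0,-0.05,0],"rotation": [0,0,0]},
    {"xyz": [0,0,0],"rotation": [0,0,0]},
    {"xyz": [0,0,0],"rotation": [0,0,0]}
  ],
  "fingers": 0.028
}}

```text
t: 65.15
tcp_pos: [641.8, -82.9, 308.3]
ee_rot: [0.98, -0.192, 0.008, -0.055]
force: [0.6, -1.2, 0.4]
opening: 28.0
```

Run:
```python
from h import *
st();s=shot("side","side16");t=shot("top","top16")
a=cv2.resize(t[95:245,295:435],(448,480),interpolation=cv2.INTER_CUBIC)
b=cv2.resize(s[190:310,320:408],(352,480),interpolation=cv2.INTER_CUBIC)
cv2.imwrite("pics/c13.png",np.hstack([a,b]))
```

```text
t 65.15 tcp [641.8 -82.9 308.3] x [ 0.926 -0.377 -0.006] y [-0.376 -0.92  -0.111] z [ 0.036  0.105 -0.994] F [ 0.6 -1.2  0.4] op 28.0
```

View pics/c13.png

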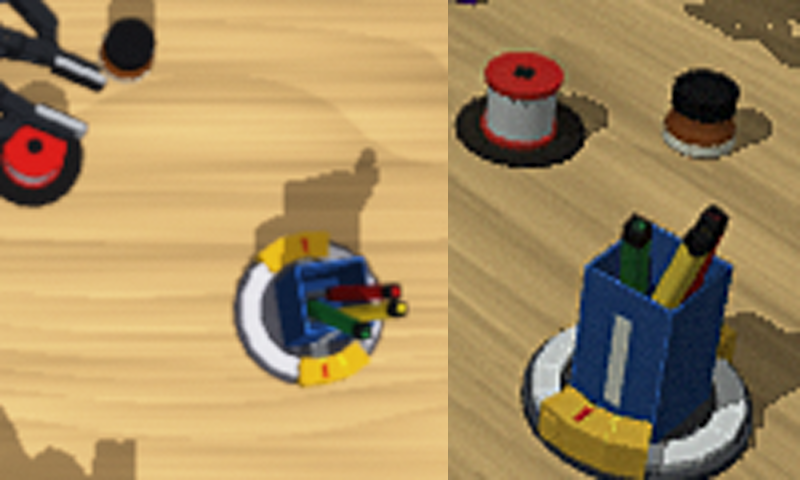

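All three tools are in the cup and the spool is on its pad with the flux jar untouched. Butts: green at left (362,330) and right (637,228), yellow/red at right (705–715,215–240). Triangulating the butts to confirm that the tips reach the floor, and checking rim height and mat emptiness.

Run:
```python
from h import *
t=cv2.imread("pics/top16.png");s=cv2.imread("pics/side16.png")
def tri(a,b):
    A=[];
    for n,uv in(("top",a),("side",b)):
        p=cams.camera_params(n);T=np.array(p["T"]);Pm=np.array(p["mtx"])@np.linalg.inv(T)[:3];A.append(Pm)
    X=cv2.triangulatePoints(A[0],A[1],np.array(a,float).reshape(2,1),np.array(b,float).reshape(2,1));return (X[:3]/X[3]).ravel()
for nm,a,b in(("green butt",(362,330),(637,228)),("yellow butt",(399,309),(703,240)),("red butt",(392,291),(714,218))):
    X=tri((295+a[0]/3.2-.3,95+a[1]/3.2-.3),(320+(b[0]-448)/4-.3,190+b[1]/4-.3))
    r=np.linalg.norm(X[:2]-[540.5,-294]);print(nm,np.round(X,1),"from axis",r.round(1),"butt above plate z15:",(X[2]-15).round(1))
ob=np.array([(662-448,310),(732-448,265),(640-448,212),(585-448,262)])/4-.4+[320,190]
for i in range(1): W=p2w("side",ob,103);print("rim@103",np.round(W.mean(0),1),[round(float(np.linalg.norm(W[i]-W[i-1])),1) for i in range(4)])
# spool, phone, flux, still motion
for n in("spool",): print("spool side",p2w("side",[(320+(524-448)/4),190+75/4],49))
for x in((305,143),(335,108),(456,252)):pass
a=cv2.imread("pics/top0.png");d=cv2.absdiff(a,t).max(2);print("phone change",(d[220:285,438:472]>60).sum(),"flux change",(d[98:118,325:346]>60).sum())
tools(t)
```

```text
green butt [ 506.9 -305.4  147.9] from axis 35.4 butt above plate z15: 132.9
yellow butt [ 522.9 -333.7  150.4] from axis 43.4 butt above plate z15: 135.4
red butt [ 536.5 -327.9  154.2] from axis 34.1 butt above plate z15: 139.2
rim@103 [ 539.8 -294.   103. ] [51.2, 56.7, 61.2, 56.8]
spool side [[671.86931368 -65.66859163  49.        ]]
phone change 0 flux change 4
yel centre [944.5 377.3] ang -86.0 k -44.0 38.0 30mm up +x: [946.6 347.4]
yel centre [926.9 528.5] ang 89.8 k -40.0 45.0 30mm up +x: [927.  558.5]
yel centre [677.1  52.5] ang -87.1 k -56.0 63.0 30mm up +x: [678.6  22.5]
yel centre [610.5 539.6] ang 88.4 k -47.0 50.0 30mm up +x: [611.3 569.6]
yel centre [523.1 657.2] ang 87.4 k -52.0 51.0 30mm up +x: [524.5 687.2]
yel centre [263.6 419.3] ang -85.1 k -43.0 51.0 30mm up +x: [266.2 389.4]
```

```bash
python3 -c "
from station import workorder
print(workorder.finish_job())"
```

```text
the job is handed in; nothing more can be done
None
```

I moved the spool to the pad and hung the cup in the base, twisted clockwise until both lugs dropped into the notches. Then I stood the yellow driver, red driver and green scraper in the cup, tip down, let go of everything and handed in at about 65 s. `finish_job` reports no verdict.

**Last checks:**
- **Cup:** its rim fits a height of 103 mm at (540, -294), which is the locked height and within a millimetre of the base centre.
- **Tools:** the butts stand 133 to 139 mm above the cup floor. That means the tips are on the floor with leans of about 0.4 to 0.5 rad, under the 0.75 limit. No tool is left on the mat.
- **Spool:** upright on the pad, about 5 mm from its centre.
- **Bystanders:** the phone and flux jar look unchanged against the first picture.
- **Arm:** it ended clear of everything, with the gripper at 308 mm.

**Disagreements:**
- The side camera read low points about 1 to 2 px off the arm's own positions, and up to 4 mm off the top camera.
- The rim sides in the last picture measured 51 to 61 mm instead of 56, because I picked those points by hand.
- Green was missing from one top-camera reading. The arm was hiding it, and the side camera showed it had not moved.

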